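# Slide the basket sample under the photo frame

## Robot

A 7-joint arm with a two-finger parallel gripper is mounted at the origin on the work surface. World frame = base frame: x ahead of the robot, y to its left, z up, the work surface at z = 0. Lengths are in m, angles in rad, forces in N, time in s.
With the tool pointing down it reaches from about 0.425 to 0.925 m from the base axis. Payload 6.8 kg.
Tool frame: the origin (TCP) lies between the finger pads; the fingertips stand 22 mm ahead of it and the grasp point (between the pads) lies 3 mm ahead of it; y points along the fingers, x is the direction in which the jaws open and shut, and the axes are right-handed (so a half turn about y gives the same grasp; the last joint's range is limited). The gripper opens to 85 mm and grips with 20 to 120 N. Pads are 22 mm wide; open, the fingers measure 114 mm over their backs; the gripper's body (76 mm by 85 mm) begins 54 mm behind the grasp point. The pads swing forward as they close: fully open they stand 13 mm farther back than shut.
Start: joints at [-1.229, 0.477, 0.022, 1.555, -0.011, 1.109, -0.083], TCP at [0.293, 0.608, 0.253] pointing down, gripper open.
Joint ranges: [-2.96, 2.96], [-0.34, 2.1], [-1.41, 1.46], [0.24, 2.44], [-1.37, 4.51], [0.17, 1.92], [-2.96, 2.96]. Speed limits (rad/s): [2.39, 2.39, 3.14, 3.14, 3.14, 3.14, 3.14].

## Interface

Orientations are given as a unit quaternion [w, x, y, z].
In Python, from plant import manip gives the robot as it stands. The module is installed in compiled form; this text tells all that it offers.
- The arm moves only by the tool send_rows, never from a script. Its argument "deltas" is a list of rows, each an object of numbers: "x", "y", "z": the shift along the tool's x, y, z in m; "yaw": the turn about the tool's y in degrees. A call has 1 to 12 rows; each row is the pose to reach, as a shift and turn from the pose commanded when the call began, along the tool's axes at that moment; what a row does not reach only later rows make up. A row lasts 1/12 s, in which the tool goes at most 41.7 mm and 7.16 degrees, less where a joint would pass 70% of its speed; a pose out of reach is approached as far as the arm can. A call with a gripper value outside its range is refused whole. "gripper" is the finger opening in m, from 0 to 0.0854, set as the call begins (left out, the last holds). The fingers move at their own pace and stop on an object; "force" is the grip in N (left out, the last holds). Time passes only in rows, so rows that repeat a pose let the fingers close. It gives the time, the measured TCP pose, the force and the opening at its end, in the units of the state.
- manip.get_obs(): the state, without advancing time (a new reading comes with each control period).
- manip.read_camera(name): name is "scene" or "top" or "wrist"; returns (picture, depth): 480x640x3 uint8, red, green, blue; 480x640 float32, m along the optical axis (not along the pixel's ray), 0 where there is no reading.
- manip.camera_info(name): a dict with "fx", "fy", "cx", "cy" (pixels), "pose" (4x4, takes a point from camera to world coordinates). Camera axes: x right, y up, looking along -z (the intrinsics and any distortion apply to the point x, -y, -z); pixel columns grow to the right and rows downward; lengths in m; the calibration is good to about 2 mm. The wrist camera is an equidistant fisheye: a pixel r from the principal point sees the ray r / f radians off the axis. A picture is of the moment at which its call begins: read the wrist's pose just before it. camera_info takes no time and is no camera call; for the wrist camera it gives the pose at the moment of the call.
- manip.job_done(): hands the job in, once; it reports no verdict.
Trained networks look in the newest picture that a camera, given by its name, has taken for a name from the list of things; names that differ only in an ending like _2 or _b are one class to them, and where a whole thing is asked for, a point or a joint stands for the part that bears it (a point fixed in the world has none). Each returns a list of dicts, best first, with "score" (0 to 1); they miss things now and then, are a little off and sometimes report something else, mostly with a low value. They report only what shows in the picture. A call takes as long as a camera call. They do not tell look-alikes from the thing itself.
- manip.boxes_of(name, camera): "box" ([centre column, centre row, width, height] in pixels, round what is visible of it).
The state is a dict: "t": time; "joints": joint angles; "qd": joint speeds; "joint_torque": joint torques, N m; "tool_pos": TCP position; "tool_rot": TCP orientation; "force": force on the tool from outside, world axes, zero at the start; "wrist_torque": the same for the moment, N m; "grip_width": finger opening in m.
Only numpy, scipy, OpenCV 4.12 (cv2) and the standard library are available. Lean on these libraries where they do the work, as an engineer would, in place of code of your own. Each camera call takes 0.05 s, during which the arm holds its last target.

## Task

Push the blue carrier gently across the table and in under the low black photo frame, yellow push rail last, until the woven disc riding on it shows centred in the frame's window and the carrier sits square to the frame. Only push it with the fingers: do not pinch, lift or tip the carrier, do not touch the disc or let it leave its place, and do not shift the frame or the other things. Finish with the robot clear of everything.

Things in the scene. Friction and masses are not known exactly. Their poses are not given: they have to be found in the camera images.
- carrier: blue flat carrier, loose on the table, 180 long (x) by 90 wide (y), 0.3 to 0.5 kg. Origin: centre of its footprint at table level; x points to its nose, which starts towards the frame; z up. Deck top 16 above the table, sides straight and upright. Slides on two runners, 4 high, under x = -40 to +85 only: pressing down on the overhanging tail tips it
- rail (a point): middle of the rear face of the yellow push rail, 90 behind the carrier's origin, 20 above the table. The rail stands across the whole tail, 10 thick, top 38 above the table; its rear face is flat and upright, 90 wide, from 4 to 38 above the table
- seat (a point): point on the carrier's deck, 16 above the table, 40 ahead of the carrier's origin along its x, midway across: centre of the place for the disc, ringed by six white pins 4 high
- disc_center (a point): centre (half-way up) of the loose straw-coloured woven disc with dark rings, 56 in diameter, 10 high, 40 g, that lies on the carrier inside the six pins; its top is 26 above the table. Fragile
- frame: loose black flat photo frame on four steel legs, about 0.9 kg. Origin: centre of its footprint at table level; x runs along the tunnel beneath it, away from the carrier's start; z up. 120 long (x), 144 wide (y); underside 32, top 38 above the table; window 76 by 76 in the middle; legs 14 square at the corners, 116 clear between them across the tunnel
- window (a point): centre of the frame's window, level with its top, 38 above the table
- bowl_a: tan woven bowl with dark bands, 84 wide, 50 high; origin under its centre. Bystander beyond the frame
- bowl_b: dark woven bowl with straw bands, 72 wide, 42 high; origin under its centre. Bystander on the robot's side
- jar: amber jar with white cap, 52 wide, 60 high; origin under its centre. Bystander to the left of the frame
- brush: small brush, 170 long, lying on the table; origin under it. Bystander on the robot's side, to the left
Things that resemble listed ones, but are neither listed nor needed, are in the scene too. Of the things like the part that bears disc_center, leave any that is turquoise; of the rest the smaller one is meant. Leave any pink or turquoise look-alike of the carrier alone.

How it is judged:
By the outcome, as a careful person would: the job done as asked, in the order asked, and still so for the second after the job is handed in, with the robot touching nothing.
It also fails if it takes over 72 s, if anything falls off the work surface, if the arm or the gripper's body presses on something with over 40 N, if the wrist force passes 120 N, or if a joint passes its speed limit or range.

## Working session

There is one attempt and no reset: what is moved stays moved. The work goes in short steps, Python scripts to look and compute and a tool call to move; the robot and the scene stay as the last step left them, time stands still between calls to the robot, and variables do not carry over. Pictures are saved under pics/ and viewed, and the job is handed in when it is done.

Besides the shell and the picture viewer there is one more tool, called after "Emit:" as name([rows], argument=value, ...), one row to a line, values as JSON. send_rows: Moves the arm, as the interface text tells. Its arguments: {"type":"object","properties":{"deltas":{"type":"array"},"gripper":{"type":"number"},"force":{"type":"number"}},"required":["deltas"]}

```bash
mkdir -p pics; ls; cat > h.py <<'E'
import numpy as np, cv2
from plant import manip
def snap(n,f=None):
    im,d=manip.read_camera(n)
    if f: cv2.imwrite('pics/'+f,im[:,:,::-1])
    return im,d
E
python3 - <<'E'
from h import *
o=manip.get_obs(); print({k:np.round(v,3) for k,v in o.items()})
for n in('scene','top'):
    im,d=snap(n,n+'0.png'); c=manip.camera_info(n); print({k:np.round(v,4) for k,v in c.items()})
    np.save(n+'_d.npy',d)
    for k in('carrier','disc_center','frame','bowl_a','jar','brush'):
        print(n,k,[(np.round(b['box']).tolist(),round(b['score'],2)) for b in manip.boxes_of(k,n)])
E
```

```text
pics
{'t': np.float64(0.0), 'joints': array([-1.229,  0.478,  0.022,  1.556, -0.012,  1.109, -0.083]), 'qd': array([-0.001, -0.001, -0.001,  0.001,  0.   ,  0.   , -0.001]), 'joint_torque': array([ 0.0000e+00, -5.9646e+01,  1.6070e+00, -2.8119e+01,  1.2000e-02,
        9.0000e-03, -0.0000e+00]), 'tool_pos': array([0.293, 0.607, 0.252]), 'tool_rot': array([-0.599,  0.599,  0.375, -0.376]), 'force': array([-0.539, -0.416, -0.101]), 'wrist_torque': array([0.006, 0.022, 0.018]), 'grip_width': np.float64(0.086)}
{'fx': np.float64(588.6993), 'fy': np.float64(588.6993), 'cx': np.float64(316.6878), 'cy': np.float64(239.9956), 'pose': array([[-0.5393, -0.5468,  0.6404,  1.2988],
       [ 0.8418, -0.3303,  0.4269,  0.5563],
       [-0.0219,  0.7693,  0.6385,  0.887 ],
       [ 0.    ,  0.    ,  0.    ,  1.    ]])}
scene carrier [([216.0, 203.0, 75.0, 30.0], 0.74), ([247.0, 287.0, 29.0, 17.0], 0.71), ([275.0, 162.0, 41.0, 40.0], 0.58), ([235.0, 275.0, 85.0, 71.0], 0.57)]
scene disc_center [([248.0, 287.0, 30.0, 16.0], 0.95), ([238.0, 348.0, 43.0, 37.0], 0.76), ([318.0, 246.0, 22.0, 19.0], 0.65)
[... 303 characters left out ...]
.4326), 'pose': array([[-0.0102,  0.9925, -0.122 ,  0.3335],
       [-0.9999, -0.0098,  0.0036,  0.0492],
       [ 0.0024,  0.122 ,  0.9925,  1.1567],
       [ 0.    ,  0.    ,  0.    ,  1.    ]])}
top carrier [([496.0, 365.0, 87.0, 98.0], 0.98), ([389.0, 161.0, 90.0, 65.0], 0.82), ([492.0, 247.0, 100.0, 85.0], 0.66)]
top disc_center [([371.0, 154.0, 26.0, 27.0], 0.8), ([350.0, 248.0, 27.0, 26.0], 0.69), ([334.0, 96.0, 38.0, 41.0], 0.66)]
top frame [([299.0, 170.0, 56.0, 64.0], 0.91)]
top bowl_a [([298.0, 267.0, 39.0, 35.0], 0.85), ([272.0, 100.0, 41.0, 40.0], 0.73)]
top jar [([162.0, 201.0, 33.0, 26.0], 0.73)]
top brush [([183.0, 269.0, 76.0, 25.0], 0.55), ([295.0, 169.0, 60.0, 70.0], 0.2)]
```

View pics/top0.png

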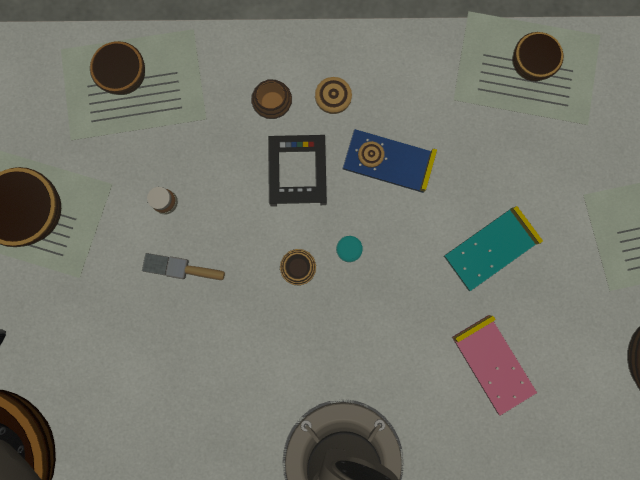

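View pics/scene0.png

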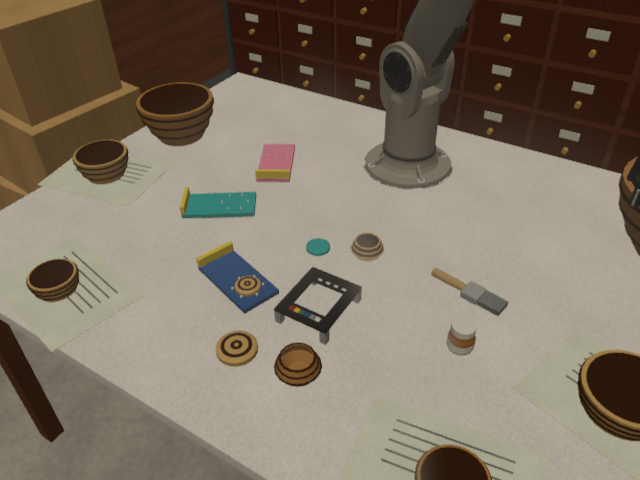

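The top view shows the blue carrier at about (389,161), with its rail on the right at (429,170) and the disc at (371,154). The frame is at (298,170). The look-alikes are the turquoise carrier (492,249), the pink carrier (496,365), the turquoise disc (350,248) and a bigger straw disc (334,95). I choose the blue carrier with the smaller straw disc on it.

```bash
cat >> h.py <<'E'
def ray(c,uv,fish=False):
    uv=np.atleast_2d(np.asarray(uv,float)); x=(uv[:,0]-c['cx'])/c['fx']; y=(uv[:,1]-c['cy'])/c['fy']
    if fish:
        r=np.hypot(x,y)+1e-12; v=np.stack([x/r*np.sin(r),-y/r*np.sin(r),-np.cos(r)],1)
    else: v=np.stack([x,-y,-np.ones_like(x)],1)
    return v@c['pose'][:3,:3].T
def toplane(c,uv,z,fish=False):
    v=ray(c,uv,fish); o=c['pose'][:3,3]; return o+v*((z-o[2])/v[:,2])[:,None]
def proj(c,P,fish=False):
    p=(np.atleast_2d(P)-c['pose'][:3,3])@c['pose'][:3,:3]; x,y,z=p[:,0],-p[:,1],-p[:,2]
    if fish:
        rr=np.hypot(x,y); th=np.arctan2(rr,z); x=x/rr*th; y=y/rr*th
    else: x=x/z;y=y/z
    return np.stack([x*c['fx']+c['cx'],y*c['fy']+c['cy']],1)
def big(m,near=None):
    n,l,s,ce=cv2.connectedComponentsWithStats(m.astype(np.uint8))
    if near is not None: k=1+np.argmin(np.hypot(*(ce[1:]-near).T)+1e3*(s[1:,4]<60))
    else: k=1+np.argmax(s[1:,4])
    return l==k
E
python3 - <<'E'
from h import *
for n in('top','scene'):
    im=cv2.imread('pics/%s0.png'%n)[:,:,::-1]; c=manip.camera_info(n)
    hsv=cv2.cvtColor(np.ascontiguousarray(im),cv2.COLOR_RGB2HSV); H,S,V=[hsv[...,i].astype(int) for i in range(3)]
    blue=(H>105)&(H<125)&(S>120); yel=(H>22)&(H<32)&(S>180)
    blk=(V<60)&(S<60)
    near=(390,161) if n=='top' else (237,278); fn=(298,170) if n=='top' else (317,300)
    b=big(blue,near)
    for nm,m,z in(('blue',b,.016),('frame',big(blk,fn),.038)):
        ct=max(cv2.findContours(m.astype(np.uint8),0,1)[0],key=len)[:,0]
        P=toplane(c,ct,z)[:,:2]*1000
        r=cv2.minAreaRect(P.astype(np.float32)); print(n,nm,m.sum(),np.round(r[0],1),np.round(r[1],1),round(r[2],1)); print(np.round(cv2.boxPoints(r)).tolist())
    yn=(429,170) if n=='top' else (215,254)
    m=big(yel,yn);v,u=np.nonzero(m);print(n,'yel',m.sum(),u.mean(),v.mean(),np.round(toplane(c,[(u.mean(),v.mean())],.038)*1000,1))
    crop=im[100:220,230:460] if n=='top' else im[220:380,160:400]
    cv2.imwrite('pics/%s_crop.png'%n,cv2.resize(crop,None,fx=3.3,fy=3.3,interpolation=2)[:,:,::-1])
E
```

```text
top blue 2528 [ 618.5 -103.2] [167.2  88.3] 72.9
[[552.0, -170.0], [636.0, -196.0], [685.0, -36.0], [601.0, -10.0]]
top frame 2261 [593.1  86.8] [148.1 117.8] 0.6
[[518.0, 145.0], [520.0, 27.0], [668.0, 29.0], [667.0, 146.0]]
top yel 183 428.78688524590166 168.672131147541 [[ 592.3 -188.1   38. ]]
scene blue 267 [660.8 -49.2] [55.2 85.2] 31.4
[[615.0, -27.0], [659.0, -100.0], [707.0, -71.0], [662.0, 2.0]]
scene frame 1641 [600.7  90.3] [145.5 120.9] 1.2
[[527.0, 149.0], [529.0, 28.0], [675.0, 31.0], [672.0, 152.0]]
scene yel 70 215.21428571428572 250.25714285714287 [[ 594.2 -185.5   38. ]]
```

```bash
python3 - <<'E'
from h import *
c=manip.camera_info('wrist'); print({k:np.round(v,4) for k,v in c.items()}); snap('wrist','w0.png')
o=manip.get_obs(); w,x,y,z=o['tool_rot']
from scipy.spatial.transform import Rotation as R
print(np.round(R.from_quat([x,y,z,w]).as_matrix(),3))
E
```

```text
{'fx': np.float64(371.6483), 'fy': np.float64(371.6483), 'cx': np.float64(320.0667), 'cy': np.float64(236.9358), 'pose': array([[ 4.342e-01, -8.697e-01, -2.346e-01,  2.348e-01],
       [ 9.008e-01,  4.194e-01,  1.125e-01,  6.353e-01],
       [ 5.000e-04, -2.602e-01,  9.656e-01,  3.737e-01],
       [ 0.000e+00,  0.000e+00,  0.000e+00,  1.000e+00]])}
[[ 0.435 -0.    -0.901]
 [ 0.901  0.     0.435]
 [ 0.    -1.     0.   ]]
```

View pics/top_crop.png

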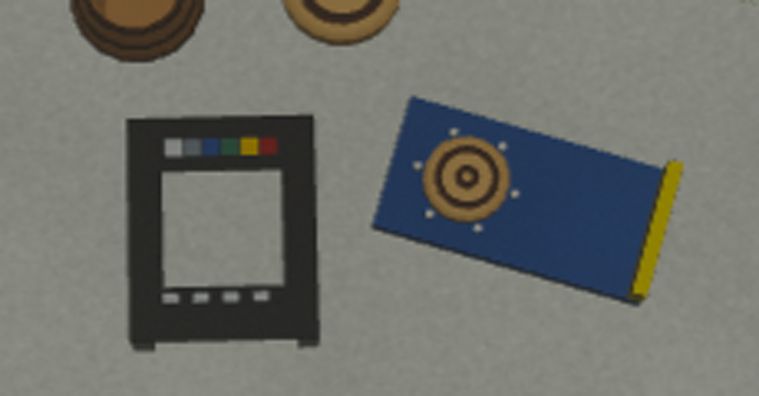

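View pics/w0.png

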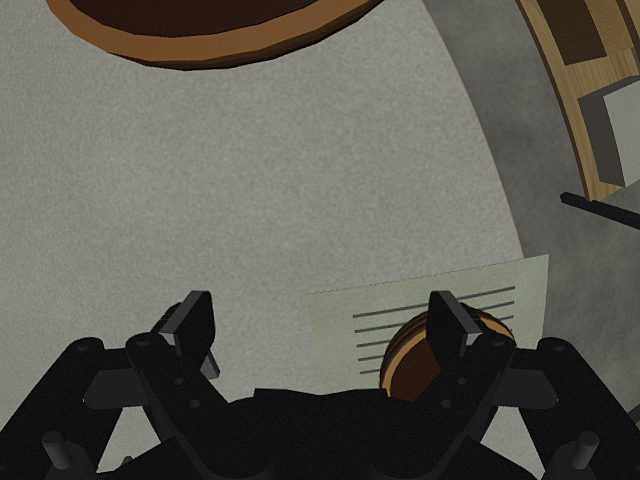

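Emit:
send_rows([
  {"x": -0.02, "z": -0.03},
  {"x": -0.04, "z": -0.06},
  {"x": -0.06, "z": -0.09},
  {"x": -0.08, "z": -0.12},
  {"x": -0.1, "z": -0.15},
  {"x": -0.12, "z": -0.18},
  {"x": -0.14, "z": -0.21},
  {"x": -0.16, "z": -0.24},
  {"x": -0.18, "z": -0.27},
  {"x": -0.2, "z": -0.3},
  {"x": -0.22, "z": -0.33},
  {"x": -0.24, "z": -0.36},
])

```text
validation failed for argument at $.de...
```

Emit:
send_rows([
  {"x": -0.02, "z": -0.03},
  {"x": -0.04, "z": -0.06},
  {"x": -0.06, "z": -0.09},
  {"x": -0.08, "z": -0.12},
  {"x": -0.1, "z": -0.15},
  {"x": -0.12, "z": -0.18, "yaw": -2},
  {"x": -0.14, "z": -0.21, "yaw": -4},
  {"x": -0.16, "z": -0.24, "yaw": -6},
  {"x": -0.18, "z": -0.27, "yaw": -8},
  {"x": -0.2, "z": -0.3, "yaw": -9},
  {"x": -0.22, "z": -0.33, "yaw": -9},
  {"x": -0.23, "z": -0.345, "y": 0.02, "yaw": -9},
])

```text
validation failed for argument at $.de...
```

Emit:
send_rows([
  {"x": -0.02, "y": 0.0, "z": -0.03, "yaw": 0.0},
  {"x": -0.04, "y": 0.0, "z": -0.06, "yaw": 0.0},
  {"x": -0.06, "y": 0.0, "z": -0.09, "yaw": 0.0},
  {"x": -0.08, "y": 0.0, "z": -0.12, "yaw": 0.0},
  {"x": -0.1, "y": 0.0, "z": -0.15, "yaw": 0.0},
  {"x": -0.12, "y": 0.0, "z": -0.18, "yaw": 0.0},
  {"x": -0.14, "y": 0.0, "z": -0.21, "yaw": 0.0},
  {"x": -0.16, "y": 0.0, "z": -0.24, "yaw": 0.0},
  {"x": -0.18, "y": 0.0, "z": -0.27, "yaw": 0.0},
  {"x": -0.2, "y": 0.0, "z": -0.3, "yaw": 0.0},
  {"x": -0.22, "y": 0.0, "z": -0.33, "yaw": 0.0},
  {"x": -0.24, "y": 0.0, "z": -0.36, "yaw": 0.0},
])

```text
t: 1.75
tool_pos: [0.514, 0.2337, 0.2536]
tool_rot: [0.599, -0.599, -0.376, 0.376]
force: [0.8, 1.5, 0.4]
grip_width: 0.0854
```

Emit:
send_rows([
  {"x": -0.02, "y": 0.0, "z": -0.03, "yaw": 0.0},
  {"x": -0.04, "y": 0.0, "z": -0.06, "yaw": 0.0},
  {"x": -0.06, "y": 0.0, "z": -0.09, "yaw": -1.0},
  {"x": -0.08, "y": 0.0, "z": -0.12, "yaw": -2.0},
  {"x": -0.1, "y": 0.0, "z": -0.15, "yaw": -4.0},
  {"x": -0.12, "y": 0.0, "z": -0.18, "yaw": -6.0},
  {"x": -0.14, "y": 0.0, "z": -0.21, "yaw": -8.0},
  {"x": -0.16, "y": 0.01, "z": -0.24, "yaw": -9.0},
  {"x": -0.18, "y": 0.02, "z": -0.27, "yaw": -9.0},
  {"x": -0.2, "y": 0.03, "z": -0.3, "yaw": -9.0},
  {"x": -0.22, "y": 0.04, "z": -0.33, "yaw": -9.0},
  {"x": -0.23, "y": 0.05, "z": -0.345, "yaw": -9.0},
])

```text
t: 2.75
tool_pos: [0.725, -0.1276, 0.2028]
tool_rot: [-0.567, 0.569, 0.42, -0.421]
force: [-1.4, -0.9, 0.2]
grip_width: 0.0852
```

```bash
cat >> h.py <<'E'
from scipy.spatial.transform import Rotation as R
def tool():
    o=manip.get_obs(); w,x,y,z=o['tool_rot']; M=R.from_quat([x,y,z,w]).as_matrix()
    return np.array(o['tool_pos']),M,o
E
python3 - <<'E'
from h import *
p,M,o=tool(); print(o['t'],p,np.round(M,3),o['force'],np.round(o['joints'],2))
c=manip.camera_info('wrist'); im,d=snap('wrist','w1.png'); np.savez('w1.npz',im=im,d=d,c=c)
E
```

```text
2.75 [ 0.7249959  -0.12757516  0.20277285] [[ 0.293  0.001 -0.956]
 [ 0.956 -0.003  0.293]
 [-0.003 -1.    -0.002]] [-1.42370289 -0.94966763  0.19784699] [-0.07  0.63  0.24  1.45 -0.16  1.08  1.48]
```

View pics/w1.png

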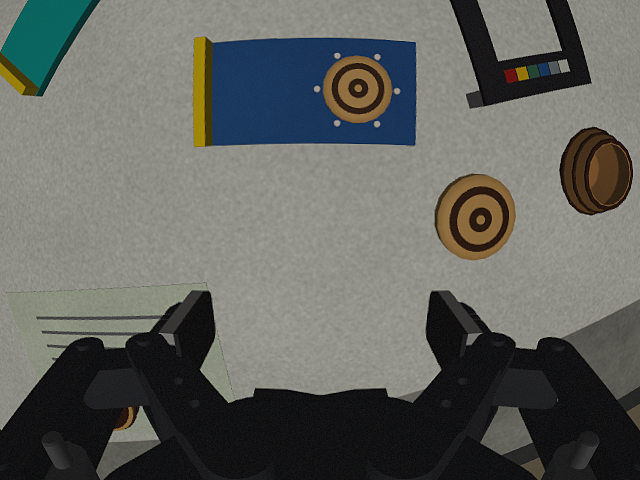

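The wrist view shows the blue carrier running from (194,38) to (416,145), aligned with the tool. The disc is at (358,88), the big look-alike disc at (475,216), and part of the frame is at the top right.

```bash
cat >> h.py <<'E'
def masks(im):
    hsv=cv2.cvtColor(np.ascontiguousarray(im),cv2.COLOR_RGB2HSV); H,S,V=[hsv[...,i].astype(int) for i in range(3)]
    return dict(blue=(H>105)&(H<125)&(S>110),yel=(H>22)&(H<32)&(S>180),blk=(V<60)&(S<70),hsv=hsv)
def wrist_carrier(im,c,near=None):
    m=masks(im); b=big(m['blue'],near)
    # close with disc filled
    ct=max(cv2.findContours(b.astype(np.uint8),0,1)[0],key=len)[:,0]
    P=(toplane(c,ct,.016,True)[:,:2]*1000).astype(np.float32)
    r=cv2.minAreaRect(cv2.convexHull(P)); return r,P
E
python3 - <<'E'
from h import *
z=np.load('w1.npz',allow_pickle=True); im,d,c=z['im'],z['d'],z['c'].item()
r,P=wrist_carrier(im,c); print(r, np.round(cv2.boxPoints(r),1).tolist())
def w(u,v):
    dd=d[v,u]; q=ray(c,[(u,v)],True)[0]; f=-(c['pose'][:3,2]); return c['pose'][:3,3]+q*dd/(q@f)
for u,v in[(358,88),(250,90),(200,100),(520,73),(480,40),(200,297),(205,330),(212,370),(440,297),(450,300),(300,250),(300,30)]: print(u,v,np.round(w(u,v)*1000,1))
print('disc',toplane(c,[(358,88)],.026,True)*1000)
print('rail top edges',np.round(toplane(c,[(194,38),(194,146),(206,38),(206,146)],.038,True)*1000,1))
# frame window bottom corners etc
print('frame', np.round(toplane(c,[(590,82),(486,106),(499,69),(567,50)],.038,True)*1000,1))
E
```

```text
((621.534423828125, -103.23585510253906), (169.6125030517578, 89.03884887695312), 72.97756958007812) [[554.0999755859375, -171.3000030517578], [639.2999877929688, -197.39999389648438], [688.9000244140625, -35.20000076293945], [603.7999877929688, -9.100000381469727]]
358 88 [632.  -69.4  27.2]
250 90 [ 605.4 -152.8   15. ]
200 100 [ 603.2 -189.5   38.4]
520 73 [649.5  68.7  37.3]
480 40 [616.4  39.4  37.8]
200 297 [ 702.1 -166.9  204.7]
205 330 [ 714.4 -169.8  206.5]
212 370 [ 8.546e+02 -2.908e+02  7.000e-01]
440 297 [728.  -83.6 203.6]
450 300 [728.9 -80.8 206.4]
300 250 [ 7.526e+02 -1.565e+02  2.000e-01]
300 30 [ 5.643e+02 -9.800e+01  1.000e-01]
disc [[631.88351772 -69.20961236  26.        ]]
rail top edges [[ 551.7 -180.    38. ]
 [ 636.2 -205.8   38. ]
 [ 555.8 -170.7   38. ]
 [ 639.6 -196.3   38. ]]
frame [[667.9 146.6  38. ]
 [670.8  27.5  38. ]
 [643.1  48.8  38. ]
 [635.7 127.7  38. ]]
```

```bash
python3 - <<'E'
from h import *
z=np.load('w1.npz',allow_pickle=True); im,d,c=z['im'],z['d'],z['c'].item()
uu,vv=np.meshgrid(np.arange(640),np.arange(480)); uv=np.stack([uu.ravel(),vv.ravel()],1)
q=ray(c,uv,True); f=-c['pose'][:3,2]; W=(c['pose'][:3,3]+q*(d.ravel()/(q@f))[:,None]).reshape(480,640,3)
p,M,_=tool()
T=(W-p)@M*1000
for u0,u1 in((150,225),(420,500)):
    s=T[280:330,u0:u1]; ok=(d[280:330,u0:u1]>0)&(W[280:330,u0:u1,2]>.12)&(W[280:330,u0:u1,2]<.25)
    s=s[ok]; print(len(s),np.round(np.percentile(s,[0,2,10,50,90,98,100],axis=0),1))
# frame holes
for n,pt in(('top',(298,168)),('scene',(318,300))):
    im2=cv2.imread('pics/%s0.png'%n)[:,:,::-1]; ci=manip.camera_info(n); g=im2.max(2)
    hole=big(g>75,None)
    n_,l,s,ce=cv2.connectedComponentsWithStats((g>75).astype(np.uint8),connectivity=4)
    m=l==l[pt[1],pt[0]]; 
    ct=max(cv2.findContours(m.astype(np.uint8),0,1)[0],key=len)[:,0]
    for zz in (.038,.032):
        P=(toplane(ci,ct,zz)[:,:2]*1000).astype(np.float32); r=cv2.minAreaRect(P); print(n,zz,m.sum(),r)
E
```

```text
1712 [[-55.3 -30.   -8.7]
 [-54.  -27.7  -4.5]
 [-52.1 -23.7   1. ]
 [-42.  -10.6   8.7]
 [-40.8   1.8  10.3]
 [-40.6   5.3  10.6]
 [-40.2   7.7  11.1]]
1715 [[ 43.5 -30.3  -8.9]
 [ 44.  -27.9  -4. ]
 [ 44.2 -23.8   1.2]
 [ 45.3 -11.    9. ]
 [ 55.5   1.4  10.6]
 [ 57.4   5.   10.9]
 [ 58.2   7.   11.4]]
top 0.038 1292 ((595.4309692382812, 87.13963317871094), (75.39472198486328, 74.57586669921875), 89.45332336425781)
top 0.032 1292 ((596.8359375, 87.34336853027344), (75.79910278320312, 74.9758529663086), 89.45320129394531)
scene 0.038 966 ((599.7694091796875, 90.06803894042969), (74.02875518798828, 75.16377258300781), 0.6080965995788574)
scene 0.032 966 ((594.8294677734375, 86.77299499511719), (74.55194091796875, 75.69493865966797), 0.6080947518348694)
```

Emit:
send_rows([
  {"x": 0.0, "y": 0.03, "z": 0.0, "yaw": 0.0},
  {"x": 0.0, "y": 0.06, "z": 0.0, "yaw": 0.0},
  {"x": 0.0, "y": 0.09, "z": 0.0, "yaw": 0.0},
  {"x": 0.0, "y": 0.12, "z": 0.0, "yaw": 0.0},
  {"x": 0.0, "y": 0.14, "z": 0.0, "yaw": 0.0},
  {"x": 0.0, "y": 0.155, "z": 0.0, "yaw": 0.0},
  {"x": 0.0, "y": 0.165, "z": 0.0, "yaw": 0.0},
  {"x": 0.0, "y": 0.173, "z": 0.0, "yaw": 0.0},
  {"x": 0.0, "y": 0.18, "z": 0.0, "yaw": 0.0},
  {"x": 0.0, "y": 0.184, "z": 0.0, "yaw": 0.0},
  {"x": 0.0, "y": 0.187, "z": 0.0, "yaw": 0.0},
  {"x": 0.0, "y": 0.187, "z": 0.0, "yaw": 0.0},
])

```text
t: 3.8
tool_pos: [0.7242, -0.1219, 0.0164]
tool_rot: [-0.568, 0.568, 0.422, -0.422]
force: [-0.0, 0.3, -0.3]
grip_width: 0.0855
```

```bash
python3 - <<'E'
from h import *
p,M,o=tool(); print(o['t'],p,np.round(M,3),o['force'])
c=manip.camera_info('wrist'); im,d=snap('wrist','w2.png'); r,P=wrist_carrier(im,c); print(r)
E
```

```text
3.8 [ 0.72415581 -0.12191028  0.01641781] [[ 0.289  0.    -0.957]
 [ 0.957 -0.     0.289]
 [ 0.    -1.    -0.   ]] [-0.03465381  0.31837464 -0.28311945]
((632.2237548828125, -106.79621124267578), (169.87437438964844, 67.44660949707031), 72.58651733398438)
```

View pics/w2.png

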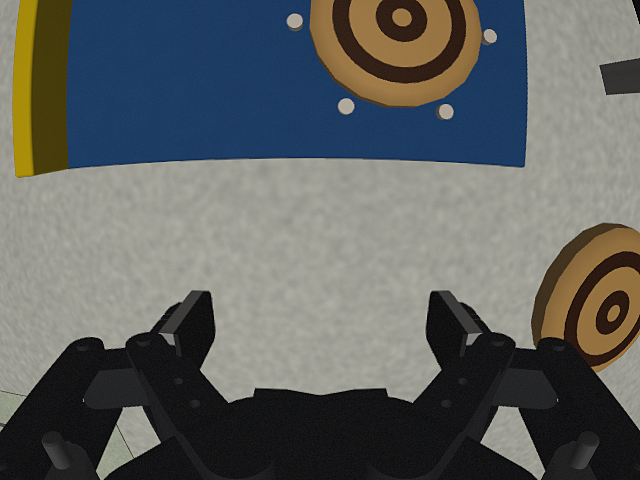

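Emit:
send_rows([
  {"x": -0.002, "y": 0.0, "z": 0.008, "yaw": 0.0},
  {"x": -0.004, "y": 0.0, "z": 0.018, "yaw": 0.0},
  {"x": -0.005, "y": 0.0, "z": 0.027, "yaw": 0.0},
  {"x": -0.005, "y": 0.0, "z": 0.034, "yaw": 0.0},
  {"x": -0.005, "y": 0.0, "z": 0.038, "yaw": 0.0},
  {"x": -0.005, "y": 0.0, "z": 0.041, "yaw": 0.0},
  {"x": -0.005, "y": 0.0, "z": 0.042, "yaw": 0.0},
  {"x": -0.005, "y": 0.0, "z": 0.042, "yaw": 0.0},
])

```text
t: 4.52
tool_pos: [0.6824, -0.1144, 0.0165]
tool_rot: [-0.567, 0.568, 0.422, -0.422]
force: [0.3, -0.2, -0.6]
grip_width: 0.085
```

```bash
python3 - <<'E'
from h import *
p,M,o=tool(); print(o['t'],p,np.round(M,3),o['force'])
c=manip.camera_info('wrist'); im,d=snap('wrist','w3.png')
# lower edge of deck
b=big(masks(im)['blue']); 
for u in(150,200,300,400,450): 
    v=np.nonzero(b[:,u])[0].max(); P=toplane(c,[(u,v)],.016,True)[0]; print(u,v,np.round((P-p)@M*1000,1))
E
```

```text
4.5167 [ 0.68244358 -0.11442444  0.0164907 ] [[ 0.288  0.    -0.958]
 [ 0.958  0.     0.288]
 [ 0.    -1.    -0.   ]] [ 0.28518354 -0.16447919 -0.6382652 ]
150 274 [-64.5   0.5  17.9]
200 275 [-44.1   0.5  18.1]
300 278 [-7.8  0.5 17.5]
400 278 [27.5  0.5 17.3]
450 277 [46.5  0.5 17.2]
```

View pics/w3.png

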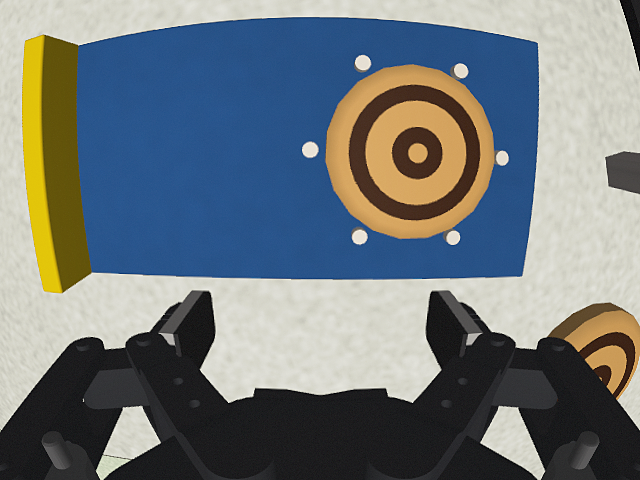

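Emit:
send_rows([
  {"x": 0.0, "y": 0.0, "z": 0.0025, "yaw": 0.0},
  {"x": 0.0, "y": 0.0, "z": 0.0045, "yaw": 0.0},
  {"x": 0.0, "y": 0.0, "z": 0.006, "yaw": 0.0},
  {"x": 0.0, "y": 0.0, "z": 0.007, "yaw": 0.0},
  {"x": 0.0005, "y": 0.0, "z": 0.0077, "yaw": -0.5},
  {"x": 0.001, "y": 0.0, "z": 0.0083, "yaw": -1.0},
  {"x": 0.0019, "y": 0.0, "z": 0.0097, "yaw": -2.0},
  {"x": 0.0028, "y": 0.0, "z": 0.011, "yaw": -3.0},
  {"x": 0.0037, "y": 0.0, "z": 0.0123, "yaw": -4.0},
  {"x": 0.0046, "y": 0.0, "z": 0.0137, "yaw": -5.0},
  {"x": 0.0054, "y": 0.0, "z": 0.0151, "yaw": -6.0},
  {"x": 0.0054, "y": 0.0, "z": 0.0151, "yaw": -6.0},
])

```text
t: 5.57
tool_pos: [0.6693, -0.1047, 0.0164]
tool_rot: [0.544, -0.544, -0.451, 0.451]
force: [2.0, 0.2, -0.6]
grip_width: 0.0855
```

```bash
cat >> h.py <<'E'
def look(name):
    p,M,o=tool(); print('t',round(o['t'],2),'tcp',np.round(p*1000,1),'xhead',round(np.degrees(np.arctan2(M[1,0],M[0,0])),2),'F',np.round(o['force'],1))
    c=manip.camera_info('wrist'); im,d=snap('wrist',name+'.png'); np.savez(name+'.npz',im=im,d=d,c=c,p=p,M=M)
    try:
        r,P=wrist_carrier(im,c); print('rect',np.round(r[0],1),np.round(r[1],1),round(r[2],2)); print(np.round(cv2.boxPoints(r),1).tolist())
    except Exception as e: print(e)
    return im,d,c,p,M
E
python3 - <<'E'
from h import *
im,d,c,p,M=look('w4')
E
```

```text
t 5.57 tcp [ 669.3 -104.7   16.4] xhead 79.33 F [ 2.   0.2 -0.6]
rect [ 613.5 -101.6] [169.6  89.3] 79.5
[[554.2000122070312, -176.8000030517578], [642.0, -193.10000610351562], [672.9000244140625, -26.299999237060547], [585.0999755859375, -10.0]]
```

View pics/w4.png

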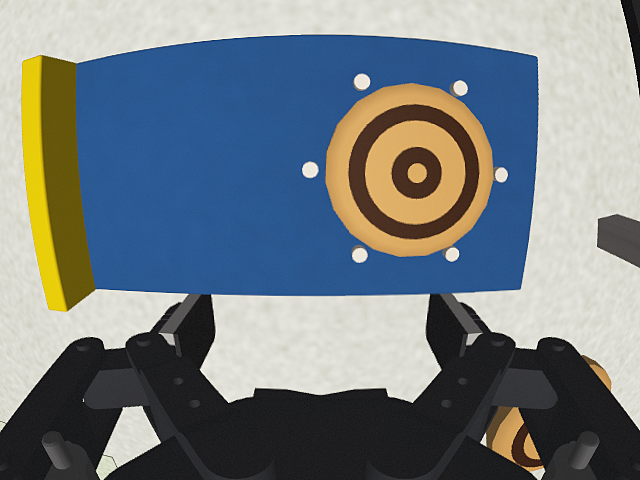

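```bash
python3 - <<'E'
from h import *
z=np.load('w1.npz',allow_pickle=True); c=z['c'].item()
E=toplane(c,[(436,216),(516,216),(475,175),(475,259)],.01,True)*1000; print(np.round(E,1)); ce=E[:,:2].mean(0); print(ce)
p=np.array([669.3,-104.7]);a=np.radians(79.4);h=np.array([np.cos(a),np.sin(a)]);n=np.array([np.sin(a),-np.cos(a)])
print((ce-p)@h,(ce-p)@n)
E
```

```text
[[755.2 -30.4  10. ]
 [778.1  49.   10. ]
 [729.1  14.4  10. ]
 [806.8  -1.   10. ]]
[767.30144901   7.9904932 ]
128.79496818919182 75.5995200778026
```

Emit:
send_rows([
  {"x": 0.0005, "y": 0.0, "z": 0.0006, "yaw": -0.5},
  {"x": 0.001, "y": 0.0, "z": 0.0013, "yaw": -1.0},
  {"x": 0.0019, "y": 0.0, "z": 0.0027, "yaw": -2.0},
  {"x": 0.0028, "y": 0.0, "z": 0.004, "yaw": -3.0},
  {"x": 0.0037, "y": 0.0, "z": 0.0054, "yaw": -4.0},
  {"x": 0.0046, "y": 0.0, "z": 0.0068, "yaw": -5.0},
  {"x": 0.0054, "y": 0.0, "z": 0.0081, "yaw": -6.0},
  {"x": 0.0063, "y": 0.0, "z": 0.0096, "yaw": -7.0},
  {"x": 0.0071, "y": 0.0, "z": 0.011, "yaw": -8.0},
  {"x": 0.0079, "y": 0.0, "z": 0.0124, "yaw": -9.0},
  {"x": 0.0086, "y": 0.0, "z": 0.0138, "yaw": -10.0},
  {"x": 0.0086, "y": 0.0, "z": 0.0138, "yaw": -10.0},
])

```text
t: 6.62
tool_pos: [0.6573, -0.0937, 0.0163]
tool_rot: [0.503, -0.503, -0.497, 0.497]
force: [1.4, 0.9, 0.3]
grip_width: 0.0854
```

```bash
python3 - <<'E'
from h import *
im,d,c,p,M=look('w5')
E
```

```text
t 6.62 tcp [657.3 -93.7  16.3] xhead 89.33 F [1.4 0.9 0.3]
rect [ 601.7 -100.4] [169.7  89.2] 89.41
[[556.2000122070312, -184.6999969482422], [645.4000244140625, -185.6999969482422], [647.0999755859375, -16.0], [557.9000244140625, -15.100000381469727]]
```

View pics/w5.png

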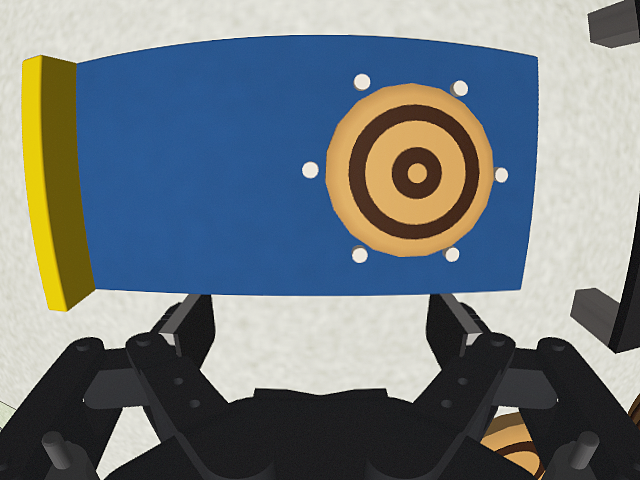

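Emit:
send_rows([
  {"x": 0.0005, "y": 0.0, "z": 0.0007, "yaw": -0.5},
  {"x": 0.001, "y": 0.0, "z": 0.0014, "yaw": -1.0},
  {"x": 0.0014, "y": 0.0, "z": 0.0021, "yaw": -1.5},
  {"x": 0.0014, "y": 0.0, "z": 0.0021, "yaw": -1.5},
  {"x": 0.0014, "y": 0.0, "z": -0.001, "yaw": -1.5},
  {"x": 0.0014, "y": 0.0, "z": -0.008, "yaw": -1.5},
  {"x": -0.003, "y": 0.0, "z": -0.02, "yaw": -1.5},
  {"x": -0.01, "y": -0.0, "z": -0.035, "yaw": -1.5},
  {"x": -0.01, "y": -0.015, "z": -0.05, "yaw": -1.5},
  {"x": -0.01, "y": -0.045, "z": -0.06, "yaw": -1.5},
  {"x": -0.01, "y": -0.08, "z": -0.06, "yaw": -1.5},
  {"x": -0.01, "y": -0.11, "z": -0.06, "yaw": -1.5},
])

```text
t: 7.67
tool_pos: [0.718, -0.1048, 0.1275]
tool_rot: [0.497, -0.497, -0.503, 0.503]
force: [1.0, 0.6, -0.6]
grip_width: 0.0854
```

```bash
python3 - <<'E'
from h import *
im,d,c,p,M=look('w6')
E
```

```text
t 7.67 tcp [ 718.  -104.8  127.5] xhead 90.73 F [ 1.   0.6 -0.6]
rect [ 600.3 -100.5] [ 89.1 169.7] 0.81
[[554.5, -16.200000762939453], [556.9000244140625, -186.0], [646.0, -184.6999969482422], [643.5999755859375, -15.0]]
```

View pics/w6.png

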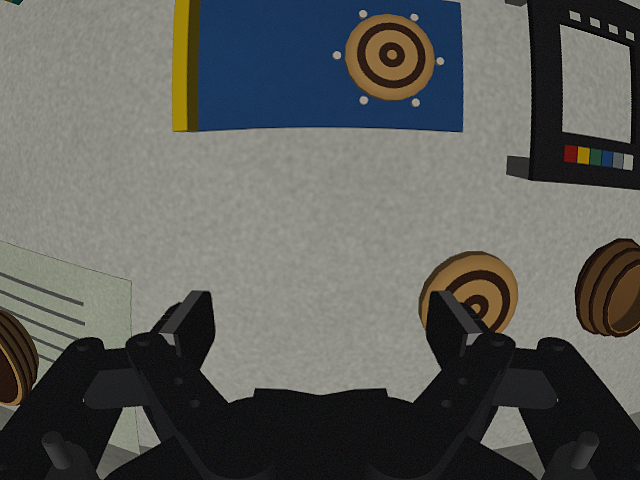

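Emit:
send_rows([
  {"x": 0.0, "y": -0.03, "z": 0.01, "yaw": 5.0},
  {"x": 0.01, "y": -0.05, "z": 0.02, "yaw": 12.0},
  {"x": 0.02, "y": -0.07, "z": 0.03, "yaw": 19.0},
  {"x": 0.03, "y": -0.09, "z": 0.04, "yaw": 26.0},
  {"x": 0.04, "y": -0.1, "z": 0.05, "yaw": 33.0},
  {"x": 0.05, "y": -0.11, "z": 0.06, "yaw": 40.0},
  {"x": 0.06, "y": -0.12, "z": 0.07, "yaw": 47.0},
  {"x": 0.07, "y": -0.12, "z": 0.08, "yaw": 54.0},
  {"x": 0.08, "y": -0.12, "z": 0.09, "yaw": 61.0},
  {"x": 0.09, "y": -0.12, "z": 0.1, "yaw": 68.0},
  {"x": 0.1, "y": -0.12, "z": 0.11, "yaw": 75.0},
  {"x": 0.105, "y": -0.12, "z": 0.12, "yaw": 82.0},
])

```text
t: 8.72
tool_pos: [0.5955, 0.0003, 0.246]
tool_rot: [0.705, -0.705, -0.052, 0.053]
force: [0.9, 0.6, 0.3]
grip_width: 0.0856
```

Emit:
send_rows([
  {"x": 0.0, "y": 0.0, "z": 0.0, "yaw": 4.0},
  {"x": 0.0, "y": 0.0, "z": 0.0, "yaw": 7.0},
  {"x": 0.0, "y": 0.0, "z": 0.0, "yaw": 8.0},
  {"x": 0.0, "y": 0.0, "z": 0.0, "yaw": 8.0},
  {"x": 0.0, "y": 0.0, "z": 0.0, "yaw": 8.0},
  {"x": 0.0, "y": 0.0, "z": 0.0, "yaw": 8.0},
])

```text
t: 9.22
tool_pos: [0.5961, -0.0015, 0.2462]
tool_rot: [-0.707, 0.707, 0.005, -0.005]
force: [0.3, 0.5, 0.9]
grip_width: 0.0853
```

```bash
python3 - <<'E'
from h import *
im,d,c,p,M=look('w7')
E
```

```text
t 9.22 tcp [596.1  -1.5 246.2] xhead 0.78 F [0.3 0.5 0.9]
rect [600.  -98.7] [ 89. 171.] 0.86
[[554.2000122070312, -13.899999618530273], [556.7999877929688, -184.8000030517578], [645.7999877929688, -183.39999389648438], [643.2999877929688, -12.5]]
```

View pics/w7.png

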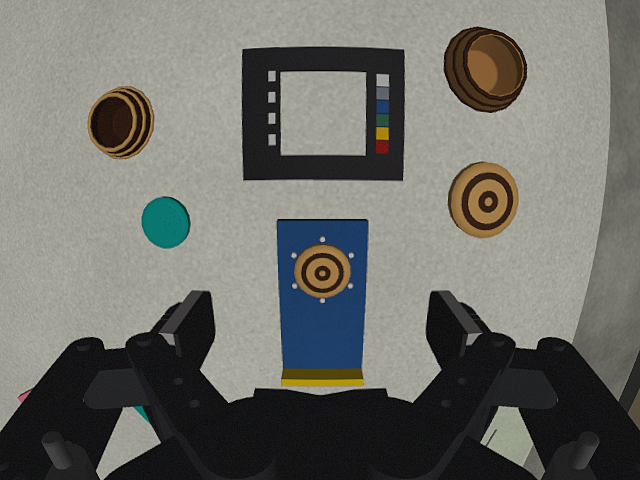

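The wrist view from above shows the frame at (323,114) and the carrier lined up below it, with the disc at (322,271).

```bash
cat >> h.py <<'E'
def frame_meas(im,c,pt,verbose=1):
    g=im.max(2); bl=(g<65); bl[260:]=False
    b=big(bl); 
    ct=max(cv2.findContours(b.astype(np.uint8),0,1)[0],key=len)[:,0]
    P=(toplane(c,ct,.038,True)[:,:2]*1000).astype(np.float32); r1=cv2.minAreaRect(P)
    n_,l,s,ce=cv2.connectedComponentsWithStats((~b).astype(np.uint8),connectivity=4)
    m=l==l[pt[1],pt[0]]
    ct=max(cv2.findContours(m.astype(np.uint8),0,1)[0],key=len)[:,0]
    P=(toplane(c,ct,.038,True)[:,:2]*1000).astype(np.float32); r2=cv2.minAreaRect(P)
    print('frame outer',r1,'\nwindow',r2)
    return r1,r2
def disc_meas(im,c):
    hsv=masks(im)['hsv']; b=big(masks(im)['blue'])
    hull=cv2.convexHull(np.argwhere(b)[:,::-1].astype(np.int32)); k=np.zeros(b.shape,np.uint8); cv2.fillConvexPoly(k,hull,1)
    H,S,V=[hsv[...,i].astype(int) for i in range(3)]
    st=(k>0)&(H<30)&(S>60); st=big(st); ct=max(cv2.findContours(st.astype(np.uint8),0,1)[0],key=len)[:,0]
    P=(toplane(c,ct,.026,True)[:,:2]*1000).astype(np.float32)
    print('disc',cv2.minEnclosingCircle(P), cv2.fitEllipse(P))
E
python3 - <<'E'
from h import *
z=np.load('w7.npz',allow_pickle=True); im,c=z['im'],z['c'].item()
frame_meas(im,c,(323,114)); disc_meas(im,c)
E
```

```text
frame outer ((597.8682861328125, 87.46066284179688), (143.53228759765625, 119.30338287353516), 0.6125403046607971) 
window ((597.837646484375, 86.878173828125), (75.53669738769531, 75.39032745361328), 0.8104916214942932)
disc ((599.568603515625, -62.73686981201172), 28.345762252807617) ((599.377685546875, -62.831809997558594), (53.86342239379883, 55.580535888671875), 2.5057730674743652)
```

Emit:
send_rows([
  {"x": 0.0, "y": 0.0, "z": -0.015, "yaw": 0.0},
  {"x": 0.0, "y": 0.0, "z": -0.04, "yaw": 0.0},
  {"x": 0.0, "y": 0.0, "z": -0.07, "yaw": 0.0},
  {"x": 0.0, "y": 0.0, "z": -0.1, "yaw": 0.0},
  {"x": 0.0, "y": 0.0, "z": -0.13, "yaw": 0.0},
  {"x": 0.0, "y": 0.0, "z": -0.16, "yaw": 0.0},
  {"x": 0.002, "y": 0.0, "z": -0.19, "yaw": 0.0},
  {"x": 0.002, "y": 0.03, "z": -0.215, "yaw": 0.0},
  {"x": 0.002, "y": 0.06, "z": -0.235, "yaw": 0.0},
  {"x": 0.002, "y": 0.09, "z": -0.244, "yaw": 0.0},
  {"x": 0.002, "y": 0.12, "z": -0.244, "yaw": 0.0},
  {"x": 0.002, "y": 0.12, "z": -0.244, "yaw": 0.0},
], gripper=0.05)

```text
t: 10.27
tool_pos: [0.5973, -0.2447, 0.1203]
tool_rot: [0.708, -0.706, -0.001, 0.008]
force: [-0.8, 1.6, -0.5]
grip_width: 0.0501
```

```bash
python3 - <<'E'
from h import *
im,d,c,p,M=look('w8')
uu,vv=np.meshgrid(np.arange(640),np.arange(480)); uv=np.stack([uu.ravel(),vv.ravel()],1)
q=ray(c,uv,True); f=-c['pose'][:3,2]; W=(c['pose'][:3,3]+q*(d.ravel()/(q@f))[:,None]).reshape(480,640,3)
T=(W-p)@M*1000
for u0,u1 in((150,320),(320,500)):
    s=T[260:330,u0:u1]; ok=(d[260:330,u0:u1]>0)&(W[260:330,u0:u1,2]>.05)
    s=s[ok]; print(len(s),np.round(np.percentile(s,[0,2,10,50,90,98,100],axis=0),1))
y=big(masks(im)['yel'])
ct=max(cv2.findContours(y.astype(np.uint8),0,1)[0],key=len)[:,0]
print('rail in tool', np.round((cv2.boxPoints(cv2.minAreaRect(((toplane(c,ct,.038,True)-p)@M*1000)[:,[0,2]].astype(np.float32)))),1).tolist())
E
```

```text
t 10.27 tcp [ 597.3 -244.7  120.3] xhead 0.67 F [-0.8  1.6 -0.5]
rect [ 600.5 -137.1] [89.2 95.7] 0.98
[[555.0999755859375, -90.0], [556.7000122070312, -185.6999969482422], [645.9000244140625, -184.1999969482422], [644.2999877929688, -88.5]]
2137 [[-52.  -31.9 -11.3]
 [-48.1 -28.   -6.8]
 [-36.2 -25.1   1.1]
 [-27.5  -5.3   9.5]
 [-24.3  11.5  11. ]
 [-24.2  16.9  12.5]
 [-24.   20.3  13.4]]
2170 [[ 25.1 -32.  -11.1]
 [ 25.3 -28.6  -6.5]
 [ 25.5 -25.6   1.4]
 [ 28.7  -5.5   9.5]
 [ 37.5  11.5  11.2]
 [ 50.8  16.5  12.5]
 [ 55.7  19.5  13.2]]
rail in tool [[-39.20000076293945, 59.70000076293945], [-39.20000076293945, 49.79999923706055], [49.70000076293945, 50.0], [49.70000076293945, 59.79999923706055]]
```

View pics/w8.png

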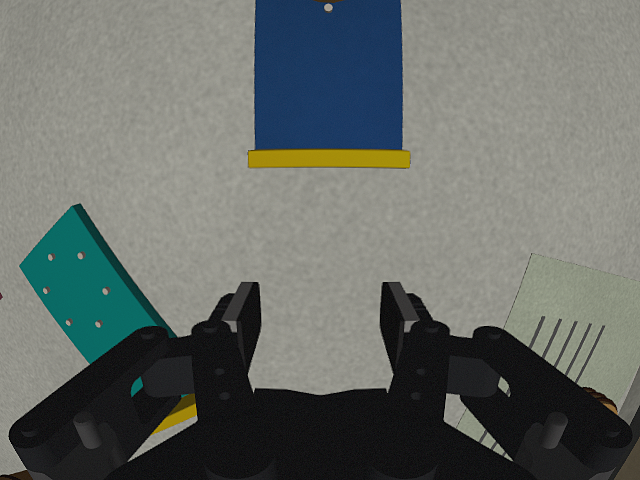

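Emit:
send_rows([
  {"x": 0.002, "y": 0.02, "z": 0.0, "yaw": 0.0},
  {"x": 0.004, "y": 0.045, "z": 0.0, "yaw": 0.0},
  {"x": 0.005, "y": 0.065, "z": 0.0, "yaw": 0.0},
  {"x": 0.005, "y": 0.08, "z": 0.0, "yaw": 0.0},
  {"x": 0.005, "y": 0.088, "z": 0.005, "yaw": 0.0},
  {"x": 0.005, "y": 0.092, "z": 0.012, "yaw": 0.0},
  {"x": 0.005, "y": 0.092, "z": 0.02, "yaw": 0.0},
  {"x": 0.005, "y": 0.092, "z": 0.027, "yaw": 0.0},
  {"x": 0.005, "y": 0.092, "z": 0.031, "yaw": 0.0},
  {"x": 0.005, "y": 0.092, "z": 0.033, "yaw": 0.0},
  {"x": 0.005, "y": 0.092, "z": 0.034, "yaw": 0.0},
  {"x": 0.005, "y": 0.092, "z": 0.034, "yaw": 0.0},
])

```text
t: 11.32
tool_pos: [0.606, -0.2111, 0.0348]
tool_rot: [-0.707, 0.707, 0.005, -0.004]
force: [-0.8, -0.1, -0.0]
grip_width: 0.0498
```

```bash
python3 - <<'E'
from h import *
im,d,c,p,M=look('w9')
print(np.round(M,3))
y=big(masks(im)['yel'])
ct=max(cv2.findContours(y.astype(np.uint8),0,1)[0],key=len)[:,0]
print('rail in tool', np.round((cv2.boxPoints(cv2.minAreaRect(((toplane(c,ct,.038,True)-p)@M*1000)[:,[0,2]].astype(np.float32)))),1).tolist())
E
```

```text
t 11.32 tcp [ 606.  -211.1   34.8] xhead 0.74 F [-0.8 -0.1 -0. ]
rect [ 600.4 -136.5] [89.1 96.8] 0.78
[[555.2000122070312, -88.5999984741211], [556.5, -185.5], [645.7000122070312, -184.3000030517578], [644.2999877929688, -87.4000015258789]]
[[ 1.     0.001 -0.013]
 [ 0.013 -0.     1.   ]
 [ 0.001 -1.    -0.   ]]
rail in tool [[-48.79999923706055, 31.600000381469727], [-48.79999923706055, 16.600000381469727], [39.900001525878906, 16.700000762939453], [39.900001525878906, 31.799999237060547]]
```

View pics/w9.png

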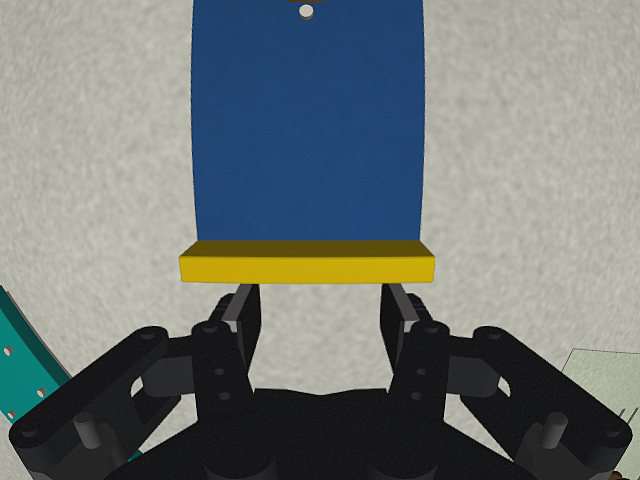

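Emit:
send_rows([
  {"x": -0.002, "y": 0.003, "z": 0.0, "yaw": 0.0},
  {"x": -0.0045, "y": 0.006, "z": 0.001, "yaw": 0.0},
  {"x": -0.0045, "y": 0.007, "z": 0.002, "yaw": 0.0},
  {"x": -0.0045, "y": 0.007, "z": 0.0035, "yaw": 0.0},
  {"x": -0.0045, "y": 0.007, "z": 0.005, "yaw": 0.0},
  {"x": -0.0045, "y": 0.007, "z": 0.0065, "yaw": 0.0},
  {"x": -0.0045, "y": 0.007, "z": 0.0085, "yaw": 0.0},
  {"x": -0.0045, "y": 0.007, "z": 0.011, "yaw": 0.0},
  {"x": -0.0045, "y": 0.007, "z": 0.014, "yaw": 0.0},
  {"x": -0.0045, "y": 0.007, "z": 0.017, "yaw": 0.0},
  {"x": -0.0045, "y": 0.007, "z": 0.019, "yaw": 0.0},
  {"x": -0.0045, "y": 0.007, "z": 0.02, "yaw": 0.0},
])

```text
t: 12.37
tool_pos: [0.601, -0.1908, 0.0273]
tool_rot: [0.707, -0.707, -0.005, 0.005]
force: [0.2, -2.3, -0.9]
grip_width: 0.05
```

```bash
cat >> h.py <<'E'
def rail(im,c,p,M):
    y=big(masks(im)['yel']); ct=max(cv2.findContours(y.astype(np.uint8),0,1)[0],key=len)[:,0]
    print('rail in tool', np.round((cv2.boxPoints(cv2.minAreaRect(((toplane(c,ct,.038,True)-p)@M*1000)[:,[0,2]].astype(np.float32)))),1).tolist())
E
python3 - <<'E'
from h import *
rail(*[look('w10')[i] for i in(0,2,3,4)])
E
```

```text
t 12.37 tcp [ 601.  -190.8   27.3] xhead 0.75 F [ 0.2 -2.3 -0.9]
rect [ 600.3 -121.1] [89.1 99.9] 0.79
[[555.0999755859375, -71.69999694824219], [556.5, -171.60000610351562], [645.5, -170.39999389648438], [644.2000122070312, -70.5]]
t 12.42 tcp [ 601.1 -190.7   27.3] xhead 0.76 F [ 1.  -1.7 -0.3]
rect [ 600.3 -120.9] [89.1 99.9] 0.8
[[555.0999755859375, -71.5999984741211], [556.5, -171.5], [645.5, -170.3000030517578], [644.0999755859375, -70.4000015258789]]
t 12.47 tcp [ 601.  -190.7   27.3] xhead 0.75 F [-0.7 -0.2  0.2]
rect [ 600.3 -121. ] [89.1 99.9] 0.72
[[555.0999755859375, -71.5999984741211], [556.4000244140625, -171.5], [645.5, -170.3000030517578], [644.2000122070312, -70.5]]
t 12.52 tcp [ 601.  -190.7   27.3] xhead 0.75 F [-0.  -0.4  0.6]
rect [ 600.3 -121. ] [89.1 99.9] 0.72
[[555.0999755859375, -71.5999984741211], [556.4000244140625, -171.5], [645.4000244140625, -170.3000030517578], [644.2000122070312, -70.5]]
rail in tool [[-44.099998474121094, 27.0], [-44.099998474121094, 10.300000190734863], [44.70000076293945, 10.399999618530273], [44.70000076293945, 27.0]]
```

View pics/w10.png

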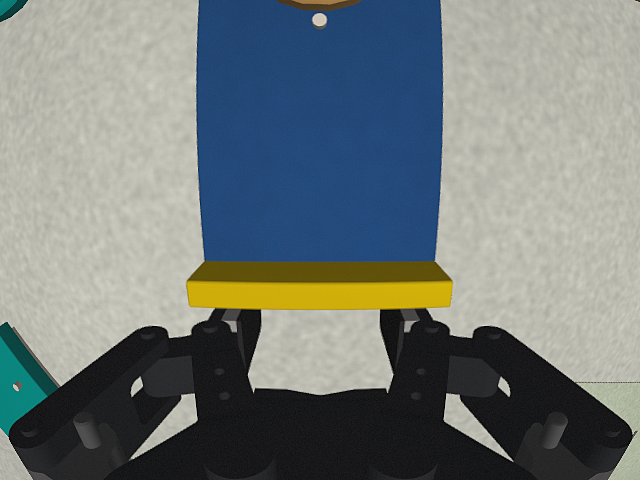

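Emit:
send_rows([
  {"x": 0.0, "y": 0.0, "z": 0.001, "yaw": 0.0},
  {"x": 0.0, "y": 0.0, "z": 0.003, "yaw": 0.0},
  {"x": 0.0, "y": 0.0, "z": 0.006, "yaw": 0.0},
  {"x": 0.0, "y": 0.0, "z": 0.01, "yaw": 0.0},
  {"x": 0.0, "y": 0.0, "z": 0.014, "yaw": 0.0},
  {"x": 0.0, "y": 0.0, "z": 0.018, "yaw": 0.0},
  {"x": 0.0, "y": 0.0, "z": 0.022, "yaw": 0.0},
  {"x": 0.0, "y": 0.0, "z": 0.026, "yaw": 0.0},
  {"x": 0.0, "y": 0.0, "z": 0.03, "yaw": 0.0},
  {"x": 0.0, "y": 0.0, "z": 0.033, "yaw": 0.0},
  {"x": 0.0, "y": 0.0, "z": 0.035, "yaw": 0.0},
  {"x": 0.0, "y": 0.0, "z": 0.036, "yaw": 0.0},
])

```text
t: 13.57
tool_pos: [0.6006, -0.155, 0.0273]
tool_rot: [0.707, -0.707, -0.005, 0.005]
force: [0.3, -3.5, 0.7]
grip_width: 0.0498
```

```bash
python3 - <<'E'
from h import *
im,d,c,p,M=look('w11'); rail(im,c,p,M)
snap('top','top11.png'); snap('scene','sc11.png')
a=cv2.imread('pics/top11.png')[90:230,230:430]; b=cv2.imread('pics/sc11.png')[220:360,180:400]
cv2.imwrite('pics/c11.png',np.vstack([cv2.resize(a,(400,280)),cv2.resize(b,(400,255))]))
E
```

```text
t 13.57 tcp [ 600.6 -155.    27.3] xhead 0.74 F [ 0.3 -3.5  0.7]
rect [599.9 -85.2] [89.  99.9] 0.77
[[554.7000122070312, -35.79999923706055], [556.0, -135.6999969482422], [645.0999755859375, -134.5], [643.7000122070312, -34.599998474121094]]
rail in tool [[-44.20000076293945, 27.0], [-44.20000076293945, 10.300000190734863], [44.70000076293945, 10.399999618530273], [44.70000076293945, 27.0]]
```

View pics/c11.png

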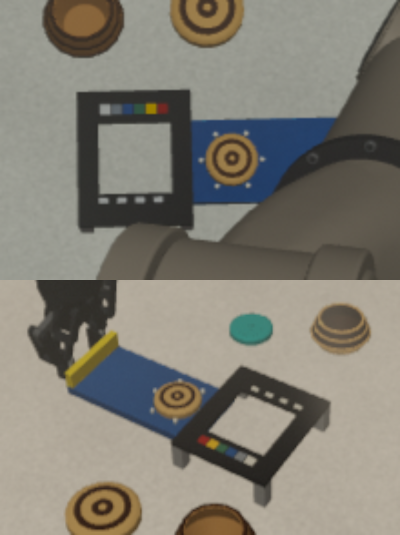

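The nose is entering the frame centrally and square. I'll keep pushing.

Emit:
send_rows([
  {"x": 0.0, "y": 0.0, "z": 0.001, "yaw": 0.0},
  {"x": 0.0, "y": 0.0, "z": 0.003, "yaw": 0.0},
  {"x": 0.0, "y": 0.0, "z": 0.007, "yaw": 0.0},
  {"x": 0.0, "y": 0.0, "z": 0.012, "yaw": 0.0},
  {"x": 0.0, "y": 0.0, "z": 0.017, "yaw": 0.0},
  {"x": 0.0, "y": 0.0, "z": 0.022, "yaw": 0.0},
  {"x": 0.0, "y": 0.0, "z": 0.027, "yaw": 0.0},
  {"x": 0.0, "y": 0.0, "z": 0.032, "yaw": 0.0},
  {"x": 0.0, "y": 0.0, "z": 0.036, "yaw": 0.0},
  {"x": 0.0, "y": 0.0, "z": 0.039, "yaw": 0.0},
  {"x": 0.0, "y": 0.0, "z": 0.041, "yaw": 0.0},
  {"x": 0.0, "y": 0.0, "z": 0.042, "yaw": 0.0},
])

```text
t: 14.72
tool_pos: [0.6, -0.113, 0.0273]
tool_rot: [0.707, -0.707, -0.005, 0.005]
force: [0.3, -3.3, 0.6]
grip_width: 0.0504
```

Emit:
send_rows([
  {"x": 0.0, "y": 0.0, "z": 0.001, "yaw": 0.0},
  {"x": 0.0, "y": 0.0, "z": 0.003, "yaw": 0.0},
  {"x": 0.0, "y": 0.0, "z": 0.007, "yaw": 0.0},
  {"x": 0.0, "y": 0.0, "z": 0.012, "yaw": 0.0},
  {"x": 0.0, "y": 0.0, "z": 0.017, "yaw": 0.0},
  {"x": 0.0, "y": 0.0, "z": 0.022, "yaw": 0.0},
  {"x": 0.0, "y": 0.0, "z": 0.027, "yaw": 0.0},
  {"x": 0.0, "y": 0.0, "z": 0.032, "yaw": 0.0},
  {"x": 0.0, "y": 0.0, "z": 0.036, "yaw": 0.0},
  {"x": 0.0, "y": 0.0, "z": 0.039, "yaw": 0.0},
  {"x": 0.0, "y": 0.0, "z": 0.041, "yaw": 0.0},
  {"x": 0.0, "y": 0.0, "z": 0.042, "yaw": 0.0},
])

```text
t: 15.72
tool_pos: [0.5994, -0.071, 0.0273]
tool_rot: [0.707, -0.707, -0.005, 0.005]
force: [-0.5, -2.7, 1.6]
grip_width: 0.0499
```

```bash
python3 - <<'E'
from h import *
im,d,c,p,M=look('w12'); rail(im,c,p,M)
a=snap('top')[0][90:230,230:430]; b=snap('scene')[0][220:360,180:400]
cv2.imwrite('pics/c12.png',np.vstack([cv2.resize(a,(400,280)),cv2.resize(b,(400,255))])[:,:,::-1])
E
```

```text
t 15.72 tcp [599.4 -71.   27.3] xhead 0.74 F [-0.5 -2.7  1.6]
rect [598.8  -9.5] [89.1 83.2] 0.77
[[553.7000122070312, 31.399999618530273], [554.7999877929688, -51.70000076293945], [643.9000244140625, -50.5], [642.7999877929688, 32.599998474121094]]
rail in tool [[-44.20000076293945, 27.0], [-44.20000076293945, 10.300000190734863], [44.599998474121094, 10.399999618530273], [44.599998474121094, 27.100000381469727]]
```

View pics/c12.png

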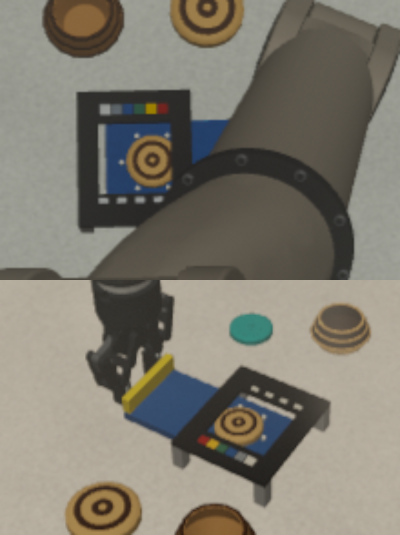

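View pics/w12.png

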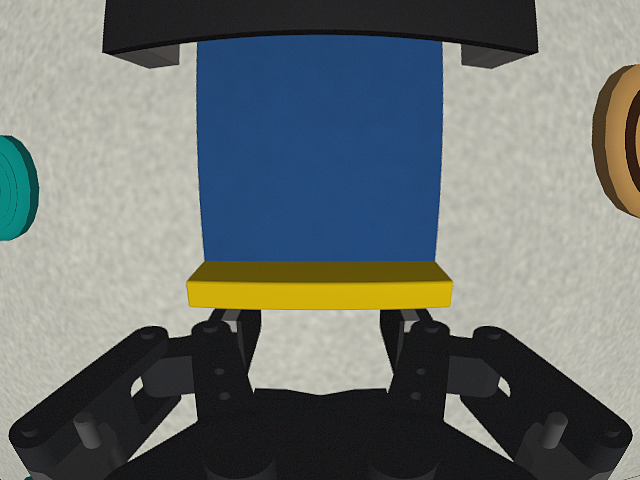

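Emit:
send_rows([
  {"x": 0.0, "y": 0.0, "z": 0.001, "yaw": 0.0},
  {"x": 0.0, "y": 0.0, "z": 0.003, "yaw": 0.0},
  {"x": 0.0, "y": 0.0, "z": 0.006, "yaw": 0.0},
  {"x": 0.0, "y": 0.0, "z": 0.009, "yaw": 0.0},
  {"x": 0.0, "y": 0.0, "z": 0.0115, "yaw": 0.0},
  {"x": 0.0, "y": 0.0, "z": 0.013, "yaw": 0.0},
  {"x": 0.0, "y": 0.0, "z": 0.014, "yaw": 0.0},
  {"x": 0.0, "y": 0.0, "z": 0.0145, "yaw": 0.0},
  {"x": 0.0, "y": 0.0, "z": 0.0145, "yaw": 0.0},
])

```text
t: 16.62
tool_pos: [0.5992, -0.0565, 0.0273]
tool_rot: [0.707, -0.707, -0.005, 0.005]
force: [0.4, -2.1, 1.1]
grip_width: 0.0501
```

Emit:
send_rows([
  {"x": 0.0, "y": 0.0, "z": -0.002, "yaw": 0.0},
  {"x": 0.0, "y": 0.0, "z": -0.008, "yaw": 0.0},
  {"x": 0.0, "y": 0.0, "z": -0.02, "yaw": 0.0},
  {"x": 0.0, "y": -0.005, "z": -0.03, "yaw": 0.0},
  {"x": 0.0, "y": -0.03, "z": -0.03, "yaw": 0.0},
  {"x": 0.0, "y": -0.06, "z": -0.03, "yaw": 0.0},
  {"x": 0.0, "y": -0.09, "z": -0.02, "yaw": 0.0},
  {"x": 0.0, "y": -0.12, "z": 0.0, "yaw": 0.0},
  {"x": 0.0, "y": -0.15, "z": 0.02, "yaw": 0.0},
  {"x": 0.0, "y": -0.18, "z": 0.04, "yaw": 0.0},
  {"x": 0.0, "y": -0.2, "z": 0.055, "yaw": 0.0},
  {"x": 0.0, "y": -0.2, "z": 0.055, "yaw": 0.0},
])

```text
t: 17.62
tool_pos: [0.6012, 0.0008, 0.2321]
tool_rot: [0.708, -0.706, -0.008, 0.003]
force: [1.1, 0.3, 1.6]
grip_width: 0.0498
```

```bash
python3 - <<'E'
from h import *
im,d,c,p,M=look('w13')
E
```

```text
t 17.62 tcp [601.2   0.8 232.1] xhead 0.92 F [1.1 0.3 1.6]
rect [598.9  -5.8] [88.8 61. ] 0.82
[[554.0999755859375, 24.0], [554.9000244140625, -37.0], [643.7000122070312, -35.70000076293945], [642.7999877929688, 25.299999237060547]]
```

View pics/w13.png

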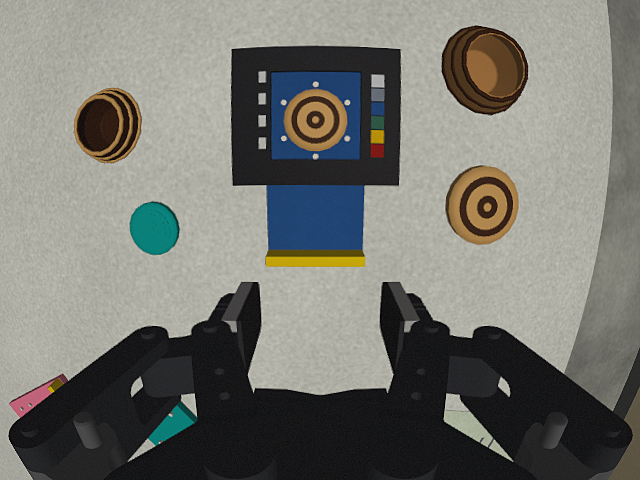

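```bash
cat > m.py <<'E'
from h import *
import sys
z=np.load(sys.argv[1]+'.npz',allow_pickle=True); im,c=z['im'],z['c'].item()
frame_meas(im,c,(315,119))
hsv=masks(im)['hsv']; H,S,V=[hsv[...,i].astype(int) for i in range(3)]
k=np.zeros(H.shape,bool); k[80:158,275:355]=1
st=big(k&~((H>100)&(H<125)&(S>110))&(S>60)); ct=max(cv2.findContours(st.astype(np.uint8),0,1)[0],key=len)[:,0]
P=(toplane(c,ct,.026,True)[:,:2]*1000).astype(np.float32); print('disc',cv2.minEnclosingCircle(P),cv2.fitEllipse(P))
b=big(masks(im)['blue']); ys=np.nonzero(b.any(1))[0]
y=big(masks(im)['yel'],(315,261)); ct=max(cv2.findContours(y.astype(np.uint8),0,1)[0],key=len)[:,0]
r=cv2.minAreaRect((toplane(c,ct,.038,True)[:,:2]*1000).astype(np.float32)); print('rail',r)
# deck sides fit
n,l,s,ce=cv2.connectedComponentsWithStats(masks(im)['blue'].astype(np.uint8)); m=l==l[220,315]
L=[];Rr=[]
for v in range(190,246):
    u=np.nonzero(m[v])[0]
    if len(u): L.append((u.min(),v));Rr.append((u.max(),v))
for q in(L,Rr):
    P=toplane(c,q,.016,True)[:,:2]*1000; a,b=np.polyfit(P[:,1],P[:,0],1); print('side heading',90-np.degrees(np.arctan(a)),'x at y0',b)
E
python3 m.py w13
```

```text
frame outer ((597.862060546875, 87.42787170410156), (143.4316864013672, 119.41535949707031), 0.7850860953330994) 
window ((597.86083984375, 86.738525390625), (74.76099395751953, 74.98754119873047), 0.8258768916130066)
disc ((597.5762329101562, 83.85482025146484), 28.446945190429688) ((597.6097412109375, 83.42620849609375), (54.21778869628906, 54.690399169921875), 80.96717834472656)
rail ((599.3176879882812, -38.12685012817383), (88.33233642578125, 15.10844898223877), 0.7559537291526794)
side heading 90.71955459256961 x at y0 554.954979976747
side heading 90.79239805560374 x at y0 642.7735882665409
```

```bash
python3 - <<'E'
from h import *
z=np.load('w13.npz',allow_pickle=True); im,c=z['im'],z['c'].item()
hsv=masks(im)['hsv']; k=np.zeros(im.shape[:2],bool); k[76:162,273:358]=1
w=k&(im.min(2)>140)
n,l,s,ce=cv2.connectedComponentsWithStats(w.astype(np.uint8)); print([(np.round(ce[i],1).tolist(),int(s[i,4])) for i in range(1,n)])
pins=np.array([ce[i] for i in range(1,n) if 5<s[i,4]<60]); P=toplane(c,pins,.020,True)[:,:2]*1000; print(len(P),cv2.minEnclosingCircle(P.astype(np.float32)),P.mean(0))
d=k&(hsv[...,2]<90)&(hsv[...,1]>80)&(hsv[...,0]<25)
n,l,s,ce=cv2.connectedComponentsWithStats(d.astype(np.uint8))
for i in range(1,n):
    if s[i,4]>5: print('dark',ce[i],s[i,4],toplane(c,[ce[i]],.026,True)*1000)
cv2.imwrite('pics/w13c.png',cv2.resize(im[40:280,220:420],None,fx=2.4,fy=2.4,interpolation=2)[:,:,::-1])
a=snap('top')[0]; cv2.imwrite('pics/t13.png',cv2.resize(a[90:230,200:430],None,fx=3,fy=3)[:,:,::-1])
E
```

```text
[([315.3, 83.9], 24), ([283.1, 101.9], 22), ([347.0, 102.0], 21), ([283.2, 137.9], 21), ([346.8, 138.0], 23), ([315.1, 155.9], 22)]
6 ((597.5211181640625, 83.62315368652344), 32.57003402709961) [597.56858175  83.60721479]
dark [314.92030075 119.17744361] 665 [[597.47145751  83.67911948  26.        ]]
dark [314.82446809 119.34042553] 188 [[597.39077969  83.53421759  26.        ]]
```

View pics/w13c.png

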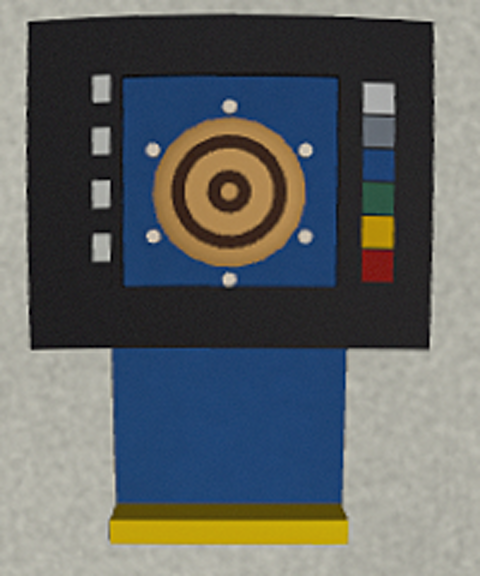

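View pics/t13.png

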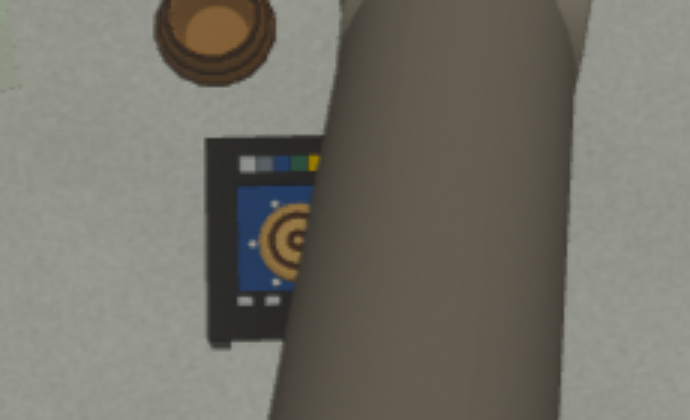

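Emit:
send_rows([
  {"x": 0.0, "y": 0.02, "z": -0.02, "yaw": 0.0},
  {"x": 0.0, "y": 0.04, "z": -0.045, "yaw": 0.0},
  {"x": 0.0, "y": 0.06, "z": -0.07, "yaw": 0.0},
  {"x": 0.0, "y": 0.085, "z": -0.085, "yaw": 0.0},
  {"x": 0.0, "y": 0.115, "z": -0.09, "yaw": 0.0},
  {"x": 0.0, "y": 0.145, "z": -0.09, "yaw": 0.0},
  {"x": 0.0, "y": 0.17, "z": -0.09, "yaw": 0.0},
  {"x": 0.0, "y": 0.185, "z": -0.09, "yaw": 0.0},
  {"x": 0.0, "y": 0.195, "z": -0.088, "yaw": 0.0},
  {"x": 0.0, "y": 0.2, "z": -0.083, "yaw": 0.0},
  {"x": 0.0, "y": 0.2, "z": -0.078, "yaw": 0.0},
  {"x": 0.0, "y": 0.2, "z": -0.075, "yaw": 0.0},
])

```text
t: 18.72
tool_pos: [0.5997, -0.0763, 0.0275]
tool_rot: [0.707, -0.707, -0.005, 0.004]
force: [0.1, 0.6, 0.3]
grip_width: 0.05
```

Emit:
send_rows([
  {"x": 0.0, "y": 0.0, "z": 0.003, "yaw": 0.0},
  {"x": 0.0, "y": 0.0, "z": 0.007, "yaw": 0.0},
  {"x": 0.0, "y": 0.0, "z": 0.01, "yaw": 0.0},
  {"x": 0.0, "y": 0.0, "z": 0.013, "yaw": 0.0},
  {"x": 0.0, "y": 0.0, "z": 0.015, "yaw": 0.0},
  {"x": 0.0, "y": 0.0, "z": 0.015, "yaw": 0.0},
])

```text
t: 19.22
tool_pos: [0.5994, -0.061, 0.0275]
tool_rot: [0.707, -0.707, -0.005, 0.005]
force: [-0.2, 0.2, -0.6]
grip_width: 0.0501
```

```bash
python3 - <<'E'
from h import *
im,d,c,p,M=look('w14'); rail(im,c,p,M)
E
```

```text
t 19.22 tcp [599.4 -61.   27.5] xhead 0.78 F [-0.2  0.2 -0.6]
rect [598.7  -3. ] [89.  67.3] 0.81
[[553.7999877929688, 30.0], [554.7000122070312, -37.29999923706055], [643.7000122070312, -36.0], [642.7999877929688, 31.299999237060547]]
rail in tool [[-44.20000076293945, 14.800000190734863], [44.400001525878906, 14.5], [44.400001525878906, 30.399999618530273], [-44.20000076293945, 30.700000762939453]]
```

Emit:
send_rows([
  {"x": 0.0, "y": 0.0, "z": 0.0015, "yaw": 0.0},
  {"x": 0.0, "y": 0.0, "z": 0.003, "yaw": 0.0},
  {"x": 0.0, "y": 0.0, "z": 0.0045, "yaw": 0.0},
  {"x": 0.0, "y": 0.0, "z": 0.0055, "yaw": 0.0},
  {"x": 0.0, "y": 0.0, "z": 0.0065, "yaw": 0.0},
  {"x": 0.0, "y": 0.0, "z": 0.0072, "yaw": 0.0},
  {"x": 0.0, "y": 0.0, "z": 0.0077, "yaw": 0.0},
  {"x": 0.0, "y": 0.0, "z": 0.0077, "yaw": 0.0},
  {"x": 0.0, "y": 0.0, "z": 0.0077, "yaw": 0.0},
])

```text
t: 20.02
tool_pos: [0.5991, -0.0544, 0.0273]
tool_rot: [-0.707, 0.707, 0.004, -0.004]
force: [0.1, -2.0, -0.7]
grip_width: 0.0499
```

Emit:
send_rows([
  {"x": 0.0, "y": 0.0, "z": -0.002, "yaw": 0.0},
  {"x": 0.0, "y": 0.0, "z": -0.008, "yaw": 0.0},
  {"x": 0.0, "y": 0.0, "z": -0.02, "yaw": 0.0},
  {"x": 0.0, "y": -0.005, "z": -0.03, "yaw": 0.0},
  {"x": 0.0, "y": -0.03, "z": -0.03, "yaw": 0.0},
  {"x": 0.0, "y": -0.06, "z": -0.03, "yaw": 0.0},
  {"x": 0.0, "y": -0.09, "z": -0.02, "yaw": 0.0},
  {"x": 0.0, "y": -0.12, "z": 0.0, "yaw": 0.0},
  {"x": 0.0, "y": -0.15, "z": 0.02, "yaw": 0.0},
  {"x": 0.0, "y": -0.18, "z": 0.04, "yaw": 0.0},
  {"x": 0.0, "y": -0.2, "z": 0.055, "yaw": 0.0},
  {"x": 0.0, "y": -0.2, "z": 0.055, "yaw": 0.0},
])

```text
t: 21.02
tool_pos: [0.6012, 0.0035, 0.2322]
tool_rot: [0.708, -0.706, -0.008, 0.003]
force: [0.7, -0.2, -0.6]
grip_width: 0.0502
```

Emit:
send_rows([
  {"x": 0.0, "y": 0.0, "z": 0.0, "yaw": 0.0},
  {"x": 0.0, "y": 0.0, "z": 0.0, "yaw": 0.0},
  {"x": 0.0, "y": 0.0, "z": 0.0, "yaw": 0.0},
])

```text
t: 21.27
tool_pos: [0.5976, -0.0009, 0.2262]
tool_rot: [-0.707, 0.707, 0.003, -0.004]
force: [0.7, -0.6, -0.0]
grip_width: 0.05
```

```bash
python3 - <<'E'
from h import *
im,d,c,p,M=look('w15')
z=im; hsv=masks(im)['hsv']; k=np.zeros(im.shape[:2],bool); k[70:165,265:365]=1
w=k&(im.min(2)>140)
n,l,s,ce=cv2.connectedComponentsWithStats(w.astype(np.uint8)); 
pins=np.array([ce[i] for i in range(1,n) if 5<s[i,4]<60]); P=toplane(c,pins,.020,True)[:,:2]*1000; print(len(P),P.mean(0))
E
python3 m.py w15
```

```text
t 21.27 tcp [597.6  -0.9 226.2] xhead 0.6 F [ 0.7 -0.6 -0. ]
rect [598.7  -4.7] [88.5 58.9] 0.77
[[554.0999755859375, 24.200000762939453], [554.7999877929688, -34.70000076293945], [643.4000244140625, -33.5], [642.5999755859375, 25.399999618530273]]
7 [590.80474669  90.88357914]
frame outer ((597.73388671875, 87.4649887084961), (143.3614044189453, 119.22649383544922), 0.7287660837173462) 
window ((597.999755859375, 86.9483413696289), (75.04706573486328, 74.70230865478516), 0.4004410207271576)
disc ((598.1707153320312, 85.77806854248047), 28.577116012573242) ((597.5965576171875, 85.4515609741211), (54.027442932128906, 54.52313995361328), 165.53211975097656)
rail ((599.2503051757812, -36.284175872802734), (88.87964630126953, 13.844216346740723), 0.841267466545105)
side heading 90.85477524519364 x at y0 554.9206506286853
side heading 90.31164231966598 x at y0 642.4701458265006
```

View pics/w15.png

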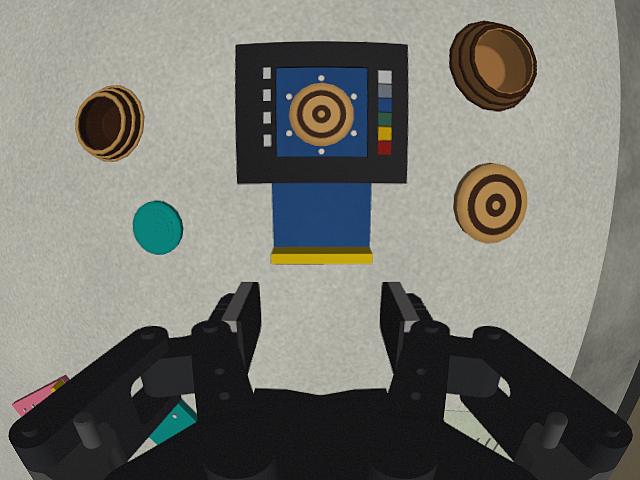

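Emit:
send_rows([
  {"x": 0.0, "y": 0.02, "z": -0.02, "yaw": 0.0},
  {"x": 0.0, "y": 0.04, "z": -0.045, "yaw": 0.0},
  {"x": 0.0, "y": 0.06, "z": -0.07, "yaw": 0.0},
  {"x": 0.0, "y": 0.085, "z": -0.085, "yaw": 0.0},
  {"x": 0.0, "y": 0.115, "z": -0.09, "yaw": 0.0},
  {"x": 0.0, "y": 0.145, "z": -0.09, "yaw": 0.0},
  {"x": 0.0, "y": 0.17, "z": -0.09, "yaw": 0.0},
  {"x": 0.0, "y": 0.185, "z": -0.09, "yaw": 0.0},
  {"x": 0.0, "y": 0.195, "z": -0.088, "yaw": 0.0},
  {"x": 0.0, "y": 0.2, "z": -0.083, "yaw": 0.0},
  {"x": 0.0, "y": 0.2, "z": -0.078, "yaw": 0.0},
  {"x": 0.0, "y": 0.2, "z": -0.075, "yaw": 0.0},
])

```text
t: 22.32
tool_pos: [0.5998, -0.0733, 0.0277]
tool_rot: [0.707, -0.707, -0.005, 0.004]
force: [-1.0, -0.1, 1.0]
grip_width: 0.0497
```

Emit:
send_rows([
  {"x": 0.0, "y": 0.0, "z": 0.003, "yaw": 0.0},
  {"x": 0.0, "y": 0.0, "z": 0.007, "yaw": 0.0},
  {"x": 0.0, "y": 0.0, "z": 0.01, "yaw": 0.0},
  {"x": 0.0, "y": 0.0, "z": 0.013, "yaw": 0.0},
  {"x": 0.0, "y": 0.0, "z": 0.015, "yaw": 0.0},
  {"x": 0.0, "y": 0.0, "z": 0.016, "yaw": 0.0},
  {"x": 0.0, "y": 0.0, "z": 0.016, "yaw": 0.0},
  {"x": 0.0, "y": 0.0, "z": 0.016, "yaw": 0.0},
])

```text
t: 22.98
tool_pos: [0.5992, -0.0583, 0.0273]
tool_rot: [-0.707, 0.707, 0.004, -0.004]
force: [-0.1, -0.1, 0.4]
grip_width: 0.0495
```

```bash
python3 - <<'E'
from h import *
im,d,c,p,M=look('w16'); rail(im,c,p,M)
E
```

```text
t 22.98 tcp [599.2 -58.3  27.3] xhead 0.72 F [-0.1 -0.1  0.4]
rect [598.7  -2.1] [89.  64.9] 0.76
[[553.7999877929688, 29.799999237060547], [554.5999755859375, -35.099998474121094], [643.5999755859375, -33.900001525878906], [642.7999877929688, 31.0]]
rail in tool [[-44.20000076293945, 30.200000762939453], [-44.20000076293945, 14.100000381469727], [44.5, 14.300000190734863], [44.5, 30.399999618530273]]
```

Emit:
send_rows([
  {"x": 0.0, "y": 0.0, "z": 0.0015, "yaw": 0.0},
  {"x": 0.0, "y": 0.0, "z": 0.0028, "yaw": 0.0},
  {"x": 0.0, "y": 0.0, "z": 0.004, "yaw": 0.0},
  {"x": 0.0, "y": 0.0, "z": 0.005, "yaw": 0.0},
  {"x": 0.0, "y": 0.0, "z": 0.0057, "yaw": 0.0},
  {"x": 0.0, "y": 0.0, "z": 0.0057, "yaw": 0.0},
  {"x": 0.0, "y": 0.0, "z": 0.0057, "yaw": 0.0},
])

```text
t: 23.62
tool_pos: [0.5991, -0.0528, 0.0273]
tool_rot: [-0.707, 0.707, 0.004, -0.004]
force: [-0.4, -2.6, -1.0]
grip_width: 0.0499
```

Emit:
send_rows([
  {"x": 0.0, "y": 0.0, "z": -0.002, "yaw": 0.0},
  {"x": 0.0, "y": 0.0, "z": -0.008, "yaw": 0.0},
  {"x": 0.0, "y": 0.0, "z": -0.02, "yaw": 0.0},
  {"x": 0.0, "y": -0.005, "z": -0.03, "yaw": 0.0},
  {"x": 0.0, "y": -0.03, "z": -0.03, "yaw": 0.0},
  {"x": 0.0, "y": -0.06, "z": -0.03, "yaw": 0.0},
  {"x": 0.0, "y": -0.09, "z": -0.02, "yaw": 0.0},
  {"x": 0.0, "y": -0.12, "z": 0.0, "yaw": 0.0},
  {"x": 0.0, "y": -0.15, "z": 0.02, "yaw": 0.0},
  {"x": 0.0, "y": -0.18, "z": 0.04, "yaw": 0.0},
  {"x": 0.0, "y": -0.2, "z": 0.055, "yaw": 0.0},
  {"x": 0.0, "y": -0.2, "z": 0.055, "yaw": 0.0},
])

```text
t: 24.62
tool_pos: [0.6012, 0.0052, 0.2322]
tool_rot: [0.708, -0.706, -0.008, 0.003]
force: [1.1, 0.3, -0.6]
grip_width: 0.0499
```

Emit:
send_rows([
  {"x": 0.0, "y": 0.0, "z": 0.0, "yaw": 0.0},
  {"x": 0.0, "y": 0.0, "z": 0.0, "yaw": 0.0},
  {"x": 0.0, "y": 0.0, "z": 0.0, "yaw": 0.0},
])

```text
t: 24.87
tool_pos: [0.5976, 0.0008, 0.2262]
tool_rot: [-0.707, 0.707, 0.003, -0.004]
force: [0.9, 0.5, 0.0]
grip_width: 0.0502
```

```bash
python3 - <<'E'
from h import *
im,d,c,p,M=look('w17')
cv2.imwrite('pics/w17c.png',cv2.resize(im[30:280,220:420],None,fx=2.4,fy=2.4,interpolation=2)[:,:,::-1])
E
python3 m.py w17
```

```text
t 24.87 tcp [597.6   0.8 226.2] xhead 0.59 F [0.9 0.5 0. ]
rect [598.7  -4. ] [88.5 57.1] 0.67
[[554.0, 24.100000381469727], [554.7000122070312, -33.0], [643.2999877929688, -32.0], [642.5999755859375, 25.100000381469727]]
frame outer ((597.7373657226562, 87.4252700805664), (143.3472442626953, 119.42698669433594), 0.7410445809364319) 
window ((597.8282470703125, 87.01761627197266), (75.13965606689453, 74.7353744506836), 0.7912734150886536)
disc ((597.4729614257812, 86.93558502197266), 28.03999900817871) ((597.4866333007812, 86.99754333496094), (54.0821647644043, 54.22630310058594), 154.21128845214844)
rail ((599.25634765625, -34.688743591308594), (88.89550018310547, 13.907402038574219), 0.6654762029647827)
side heading 90.86966799843327 x at y0 554.8569237820628
side heading 90.41102823619534 x at y0 642.400817345335
```

View pics/w17c.png

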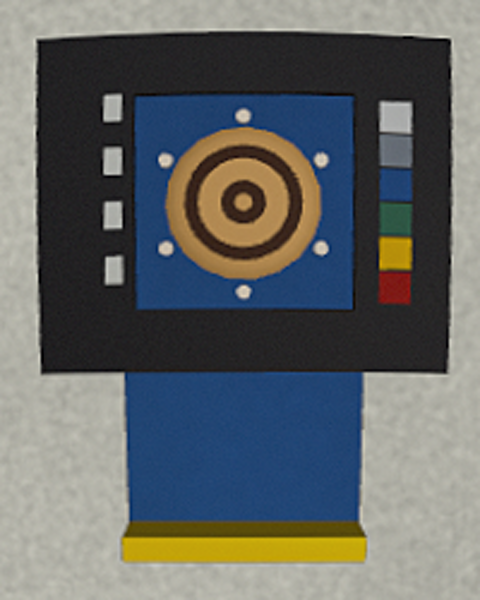

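Emit:
send_rows([
  {"x": 0.0, "y": -0.01, "z": -0.02, "yaw": 0.0},
  {"x": 0.0, "y": -0.02, "z": -0.045, "yaw": 0.0},
  {"x": 0.0, "y": -0.03, "z": -0.07, "yaw": 0.0},
  {"x": 0.0, "y": -0.04, "z": -0.1, "yaw": 0.0},
  {"x": 0.0, "y": -0.05, "z": -0.13, "yaw": 0.0},
  {"x": 0.0, "y": -0.05, "z": -0.15, "yaw": 0.0},
  {"x": 0.0, "y": -0.05, "z": -0.16, "yaw": 0.0},
  {"x": 0.0, "y": -0.05, "z": -0.16, "yaw": 0.0},
  {"x": 0.0, "y": -0.05, "z": -0.16, "yaw": 0.0},
])

```text
t: 25.67
tool_pos: [0.6001, -0.157, 0.2762]
tool_rot: [0.707, -0.707, -0.004, 0.005]
force: [-0.4, 0.9, 0.1]
grip_width: 0.0503
```

```bash
python3 - <<'E'
from h import *
snap('scene','sc18.png'); snap('top','top18.png')
print(manip.get_obs()['t'],manip.get_obs()['tool_pos'])
E
```

```text
25.7667 [ 0.60054838 -0.15527104  0.27629061]
```

View pics/sc18.png

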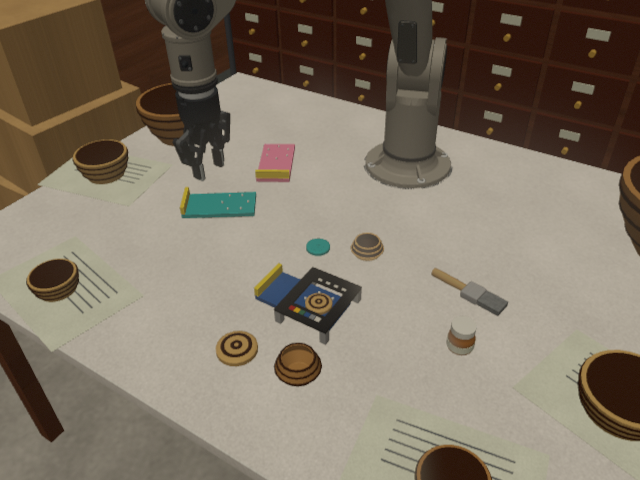

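View pics/top18.png

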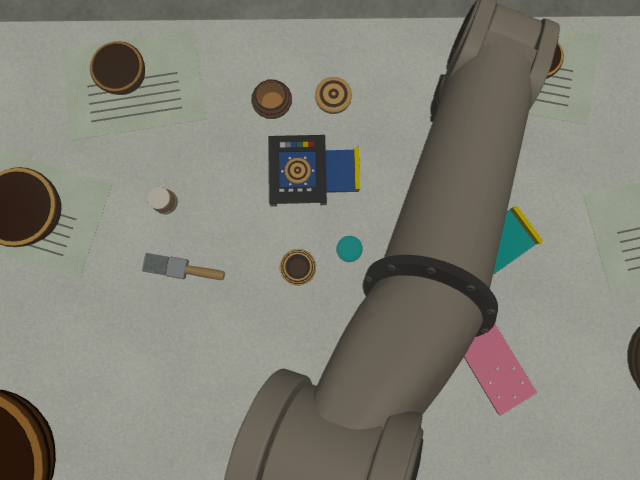

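Both cameras show the disc centred in the window, at about (297,170) in the top view. The visible bystanders have not moved and the robot is clear.

```bash
python3 -c "
from plant import manip
print(manip.job_done())"
```

```text
the job is handed in; nothing more can be done
None
```

The blue carrier is under the frame with the disc centred in the window, and I handed the job in at about 26 s. I squared the carrier up with two fingers on its side, pushed it in by the yellow rail, then gave it two small nudges from the rail to finish centring.

- **Centring:** the last wrist-camera check put the disc about 0.4 mm off the window centre in each direction.
- **Squareness:** the carrier sat within about 0.2° of the frame. The two deck-side fits in that last picture disagreed with each other by about 0.5°.
- **Frame and bystanders:** the frame measured unmoved to within 0.2 mm. The other things looked undisturbed in the scene and top views.
- **Forces:** the force readings I took while pushing were about 2 to 4 N, and the disc stayed inside its pins.
- **Robot:** it finished with its fingers well above and behind the carrier, touching nothing.

My first estimate of the push came out about 3 mm short because the disc's visible side skewed the early measurement. The two nudges corrected that.

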